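Pack the printing blocks into stacking totes

ROBOT

A 7-joint arm with a two-finger parallel gripper is mounted at the origin on the work surface. World frame = base frame: x ahead of the robot, y to its left, z up, the work surface at z = 0. Lengths are in m, angles in rad, forces in N, time in s.
With the tool pointing down it reaches from about 0.4 to 0.85 m from the base axis. Payload 10.4 kg.
Tool frame: the origin (TCP) lies midway between the tips of the shut fingers; the grasp point (between the pads) lies 19 mm behind it; z points along the fingers, y is the line along which they close (so a half turn about z gives the same grasp; the last joint's range is limited). The gripper opens to 87 mm and grips with 3 to 60 N. Pads are 19 mm wide; open, the fingers measure 117 mm over their backs; the gripper's body (75 mm by 190 mm) begins 51 mm behind the grasp point.
Start: joints at [1.235, 0.332, -0.065, 1.46, 0.022, 1.35, -0.088], TCP at [0.192, -0.595, 0.223] pointing down, gripper open.
Joint ranges: [-2.6, 2.6], [-0.5, 2.12], [-1.47, 1.34], [0.16, 2.42], [-1.27, 4.41], [0.06, 2.06], [-2.6, 2.6]. Speed limits (rad/s): [2.22, 2.22, 2.79, 2.79, 3.14, 3.14, 3.14].

INTERFACE

Orientations are given as a unit quaternion [x, y, z, w].
In Python, from bench import sensors, eyes, order gives the robot as it stands.
- The arm moves only by the tool arm_command, never from a script. Its argument "steps" is a list of rows, each an object with "rot": the turn, a rotation vector about the world's x, y, z in degrees, a list of three; "slide": the shift along the world's x, y, z in m, a list of three; "grip": the opening, from 0 (shut) to 1 (fully open). A call has exactly 8 rows; each row shifts and turns the commanded pose from where the row before left it; what a row does not reach is not made up. A row lasts 1/8 s, in which the tool goes at most 62.5 mm and 10.7 degrees, less where a joint would pass 70% of its speed; a pose out of reach is approached as far as the arm can. A call with a gripper value outside its range is refused whole. The fingers move at their own pace and stop on an object; "newtons" is the grip in N (left out, the last holds). Time passes only in rows, so rows that do not move let the fingers close, or fill a call up. It gives the time, the measured TCP pose, the force, the opening and the grip force at its end, in the units of the state.
- sensors.read_state(): the state, without advancing time (a new reading comes with each control period).
- eyes.camera(name): name is "scene" or "side" or "wrist"; returns a dict with "pixels" (420x560x3 uint8, red, green, blue), "intrinsics" (3x3 intrinsics, pixels), "pose" (4x4, takes a point from camera to world coordinates). Camera axes: x right, y down, z forward; pixel columns grow to the right and rows downward; lengths in m; the calibration is good to about 2 mm. The wrist camera is an equidistant fisheye: a pixel r from the principal point sees the ray r / f radians off the axis. A picture is of the moment at which its call begins. There is no depth.
- order.close_job(): hands the job in; it is judged then, once.
Trained networks look in a picture, given as the dict that the camera call returned (one of the last four; its "shot" number tells which), for a name from the list of things; names that differ only in an ending like _2 or _b are one class to them, and where a whole thing is asked for, a point or a joint stands for the part that bears it (a point fixed in the world has none). Each returns a list of dicts, best first, with "conf" (0 to 1); they miss things now and then, are a little off and sometimes report something else, mostly with a low value. They report only what shows in the picture. A call takes as long as a camera call. They do not tell look-alikes from the thing itself.
- eyes.look_for(name, picture): "bbox" ([left, top, right, bottom] in pixels, round what is visible of it).
The state is a dict: "time": time; "joint_positions": joint angles; "joint_vel": joint speeds; "joint_torque": joint torques, N m; "ee_pos": TCP position; "eef_rot": TCP orientation; "ft_force": force on the tool from outside, world axes, zero at the start; "torque": the same for the moment, N m; "width": finger opening in m; "grip_force": force on a finger pad.
Only numpy, scipy, OpenCV 4.12 (cv2) and the standard library are available. Lean on these libraries where they do the work, as an engineer would, in place of code of your own. Each camera call takes 0.05 s, during which the arm holds its last target. There are 200 camera calls.

TASK

Pack up the finished printing blocks: lift the nested upper tote (the one with the handle) out and stand it on the cork mat, then put every block that has a grip upright, flat on the floor of a pocket of the lower tote, one to a pocket. Then turn the upper tote half a turn from the way it was nested and stack it on the lower one so that its lugs sit fully in the rim seats and it stands level above the blocks, and finally lay the brush bristles down on the floor of one of the upper tote's compartments. Leave the plain blank, the stone and the tin where they are.

Things in the scene. Friction and masses are not known exactly. Their poses are not given: they have to be found in the camera images.
- base_tote: Lower of two grey plastic stack-or-nest totes; loose, 0.9 kg. Origin: centre of underside, z up, +x along its length to its low (30 mm) open front end. Floor 176 x 140 mm outside, 4 mm thick; walls 3 mm, leaning out 10 degrees; rim 75 mm up, 210 x 190 mm over its flange. Dividers 4 mm thick, 24 mm above the underside, make 4 pockets of 83 x 65 mm (x by y).
- rim_seat (a point): Middle of one of base_tote's four U-shaped rim seats, at x 25, y 87, z 75 mm; the others are at x -55 mm and mirrored at y -87. Each is 24 mm wide inside, with 6 mm high ridges: 4 mm play for the upper tote's 16 mm lug. The long walls also have 22 mm wide slots, open at the top, down to z 30 mm, at x 55 and -25 mm: there the lugs drop in and the tote only nests.
- carry_tote: Upper tote, loose, about 0.35 kg: same shell, origin and axes as base_tote (low end at +x), no dividers. Starts nested in it the same way round, origin 30 mm above the other's, resting free with 2 mm clearance; lifts straight up. Turned half a turn in plan, its lugs sit in the rim seats and it stands level, origin 75 mm above base_tote's. Lugs: at x 55 and -25 mm, y out to +-87 mm, z 0 to 10 mm.
- carry_handle (a point): Middle of the top edge of carry_tote's handle, an upright centre board 14 mm thick (y), 100 mm long (x), from its floor to 100 mm above its underside; axes as carry_tote. On each side of the board is a compartment, y from 7 to 67 mm at the floor, 176 mm long; its floor is 4 mm above the tote's underside.
- carry_low_end (a point): Point at the low (+x) end of carry_tote, 90 mm from its origin at its underside.
- pocket0 (a point): Centre of the floor of one pocket of base_tote, at x = 43.5, y = 34.5 mm, 4 mm above the tote's underside; axes as base_tote.
- pocket1 (a point): Centre of the floor of one pocket of base_tote, at x = 43.5, y = -34.5 mm, 4 mm above the tote's underside; axes as base_tote.
- pocket2 (a point): Centre of the floor of one pocket of base_tote, at x = -43.5, y = 34.5 mm, 4 mm above the tote's underside; axes as base_tote.
- pocket3 (a point): Centre of the floor of one pocket of base_tote, at x = -43.5, y = -34.5 mm, 4 mm above the tote's underside; axes as base_tote.
- mat: Flat cork mat, 240 x 240 mm, 4 mm thick, fixed to the bench; origin under its centre.
- block0: Wooden hand-printing block, 0.13 kg, carved face down; some of the four may be absent. Base 70 x 50 mm (x by y), 24 mm high; on it an upright grip 18 mm thick (x), 40 mm long (y), reaching 62 mm above the underside. Origin: centre of the underside, z up.
- block1: Wooden hand-printing block, 0.13 kg, carved face down; some of the four may be absent. Base 70 x 50 mm (x by y), 24 mm high; on it an upright grip 18 mm thick (x), 40 mm long (y), reaching 62 mm above the underside. Origin: centre of the underside, z up.
- block2: Wooden hand-printing block, 0.13 kg, carved face down; some of the four may be absent. Base 70 x 50 mm (x by y), 24 mm high; on it an upright grip 18 mm thick (x), 40 mm long (y), reaching 62 mm above the underside. Origin: centre of the underside, z up.
- block3: Wooden hand-printing block, 0.13 kg, carved face down; some of the four may be absent. Base 70 x 50 mm (x by y), 24 mm high; on it an upright grip 18 mm thick (x), 40 mm long (y), reaching 62 mm above the underside. Origin: centre of the underside, z up.
- brush: Wooden brush standing on its black bristles, about 0.11 kg: 90 x 40 mm (x by y), 32 mm high, with a round upright knob 24 mm across at its centre reaching 70 mm. Origin: centre of the underside, z up.
- blank: Bystander: plain uncarved wooden blank without a grip, 70 x 50 x 26 mm; origin under its centre.
- stone: Bystander: grey sharpening stone, 90 x 42 x 22 mm; origin under its centre.
- tin: Bystander: metal tin, 56 mm across, 45 mm high; origin under its centre.
Not all that is in view belongs to the job. What is shaped like the block1 but turquoise is not meant.

How it is judged:
On the way, in this order (a step that is already met when the one before it is completed fails the run):
1. the upper tote stands released on the cork mat (horizontal distance between carry_tote and mat below 0.06 m and height (world z) of carry_tote below 0.015 m and angle between carry_tote's own z axis and vertical below 0.05 rad and contact force between the fingers and carry_tote below 0.1 N), for 0.2 s.
2. every block present sits upright on the floor of a pocket of the lower tote (z of block0 in the frame of base_tote between -0.002 and 0.01 m and horizontal distance between each of block0, block1, block2, block3 and base_tote below 0.08 m and angle between each of block0, block1, block2, block3's own z axis and vertical below 0.1 rad and z of block1 in the frame of base_tote between -0.002 and 0.01 m and z of block2 in the frame of base_tote between -0.002 and 0.01 m and z of block3 in the frame of base_tote between -0.002 and 0.01 m), for 0.2 s.
3. the upper tote, turned half a turn, stands released with its lugs in the lower tote's rim seats (z of carry_tote in the frame of base_tote between 0.07 and 0.08 m and horizontal distance between carry_tote and base_tote below 0.01 m and x of carry_low_end in the frame of base_tote below -0.07 m and angle between carry_tote's own z axis and vertical below 0.04 rad and contact force between the fingers and carry_tote below 0.1 N), for 0.3 s.
At the end, for the whole second after the job is handed in: Blocks upright (0.1 rad) on pocket floors of the lower tote (10 mm); upper tote turned half a turn, level (0.04 rad), centred within 10 mm, 70 to 80 mm above the lower one; brush bristles down (0.2 rad) on its floor (within 15 mm of its underside); all released and at rest (all of step 2 and all of step 3 and z of brush in the frame of carry_tote between 0 and 0.015 m and x of brush in the frame of carry_tote between -0.07 and 0.07 m and y of brush in the frame of carry_tote between -0.07 and 0.07 m and angle between brush's own z axis and vertical below 0.2 rad and linear speed of each of carry_tote, brush below 0.02 m/s and angle between base_tote's own z axis and vertical below 0.04 rad); the robot touches nothing.
It fails at once if the blank is shoved more than 6 cm (distance of blank from where it was at the start of the episode above 0.06 m).
It fails at once if the stone is shoved more than 6 cm (distance of stone from where it was at the start of the episode above 0.06 m).
It fails at once if the tin is shoved more than 6 cm (distance of tin from where it was at the start of the episode above 0.06 m).
Of block0, block1, block2, block3 only 2 to 4 are there at a start; the rules pass over those that are not, and their reading is None.
At some moment in a run one of block0, block1, block2, block3, brush may be knocked a few centimetres aside while the robot is not near it.
Once in a run the grip may slacken for a moment while it holds something.
It also fails if it takes over 210 s, if anything falls off the work surface, if the arm or the gripper's body presses on something with over 40 N, if the wrist force passes 120 N, or if a joint passes its speed limit or range.

## Working session

There is one attempt and no reset: what is moved stays moved. The work goes in short steps, Python scripts to look and compute and a tool call to move; the robot and the scene stay as the last step left them, time stands still between calls to the robot, and variables do not carry over. Pictures are saved under pics/ and viewed, at most 14 in all, crops included, and the job is handed in when it is done.

Besides the shell and the picture viewer there is one more tool, called after "Call:" by a JSON object that holds its "op" and its "data". arm_command: Moves the arm, as the interface text tells. Its arguments: {"type":"object","properties":{"steps":{"type":"array","items":{"type":"object","properties":{"rot":{"type":"array","items":{"type":"number"}},"slide":{"type":"array","items":{"type":"number"}},"grip":{"type":"number"}}}},"newtons":{"type":"number"}},"required":["steps"]}

```bash
mkdir -p pics; ls
cat > h.py <<'E'
import cv2,numpy as np
from bench import sensors,eyes,order
def save(p,n,box=None,s=1):
    im=cv2.cvtColor(p["pixels"],cv2.COLOR_RGB2BGR)
    if box: im=im[box[1]:box[3],box[0]:box[2]]
    cv2.imwrite("pics/"+n,cv2.resize(im,None,fx=s,fy=s,interpolation=cv2.INTER_CUBIC))
def ray(p,u,v,fish=False):
    K=p["intrinsics"];T=p["pose"];x=(u-K[0,2])/K[0,0];y=(v-K[1,2])/K[1,1]
    if fish:
        r=np.hypot(x,y);d=np.array([x/r*np.sin(r),y/r*np.sin(r),np.cos(r)]) if r>1e-9 else np.array([0,0,1.])
    else: d=np.array([x,y,1.])
    return T[:3,3],T[:3,:3]@d
def at(p,u,v,z,fish=False):
    o,d=ray(p,u,v,fish);return (o+d*(z-o[2])/d[2]).round(4)
def proj(p,X,fish=False):
    K=p["intrinsics"];T=p["pose"];c=T[:3,:3].T@(np.array(X)-T[:3,3])
    if fish:
        r=np.hypot(c[0],c[1]);t=np.arctan2(r,c[2]);xy=c[:2]/r*t
    else: xy=c[:2]/c[2]
    return K[0,0]*xy[0]+K[0,2],K[1,1]*xy[1]+K[1,2]
E
python3 - <<'E'
from h import *
print(sensors.read_state())
for n in("scene","side"):
    p=eyes.camera(n);save(p,n+"0.png",s=1.42);print(n,p["pose"].round(3).tolist(),p["intrinsics"].tolist())
    for t in("base_tote","carry_tote","carry_handle","mat","block0","brush","blank","stone","tin"):
        print(t,[(np.round(d["bbox"]).tolist(),round(d["conf"],2)) for d in eyes.look_for(t,p)][:6])
E
```

```text
pics
{'time': 0.0, 'joint_positions': array([ 1.23538512,  0.33288308, -0.06471839,  1.46089715,  0.02159833,
        1.34988608, -0.08850056]), 'joint_vel': array([ 0.00029423, -0.00051596,  0.00047479,  0.00181994,  0.00013261,
        0.00047906, -0.00016963]), 'joint_torque': array([ 2.92452651e-04, -6.23258686e+01,  2.48427055e-02, -3.89895165e+01,
       -6.13125809e-02,  3.98652290e-02,  1.53655933e-04]), 'ee_pos': array([ 0.19222898, -0.59432143,  0.22176806]), 'eef_rot': array([ 9.87790479e-01,  1.55786698e-01, -1.33927315e-04, -6.75942987e-04]), 'ft_force': array([-0.26156252, -0.56174836,  0.64839332]), 'torque': array([-0.06135118, -0.0005727 , -0.0087132 ]), 'grip_force': 0.0, 'width': 0.08727053067421833}
scene [[-0.638, 0.514, -0.574, 1.231], [0.77, 0.443, -0.459, 0.449], [0.018, -0.735, -0.678, 0.915], [0.0, 0.0, 0.0, 1.0]] [[488.48892474810225, 0.0, 278.38459453051416], [0.0, 488.48892474810225, 195.3397001282323], [0.0, 0.0, 1.0]]
base_tote [([247.0, 197.0, 354.0, 282.0], 0.8)]
carry_tote [([253.0, 181.0, 358.0, 274.0], 0.93), ([252.0, 200.0, 361.0, 281.0], 0.21)]
c
[... 835 characters left out ...]
te [([235.0, 197.0, 311.0, 263.0], 0.76), ([276.0, 164.0, 297.0, 189.0], 0.69)]
carry_handle [([234.0, 196.0, 308.0, 262.0], 0.59), ([276.0, 152.0, 296.0, 170.0], 0.23)]
mat [([207.0, 290.0, 310.0, 378.0], 0.97)]
block0 [([306.0, 151.0, 329.0, 176.0], 0.79), ([243.0, 162.0, 261.0, 182.0], 0.78), ([276.0, 166.0, 299.0, 188.0], 0.73), ([234.0, 142.0, 253.0, 165.0], 0.6), ([279.0, 152.0, 298.0, 171.0], 0.59), ([286.0, 133.0, 306.0, 153.0], 0.56)]
brush [([235.0, 184.0, 260.0, 208.0], 0.73), ([203.0, 288.0, 314.0, 379.0], 0.73), ([229.0, 197.0, 310.0, 262.0], 0.44)]
blank [([308.0, 174.0, 329.0, 190.0], 0.62)]
stone [([267.0, 195.0, 279.0, 210.0], 0.58)]
tin [([310.0, 193.0, 328.0, 207.0], 0.6)]
```

View pics/scene0.png

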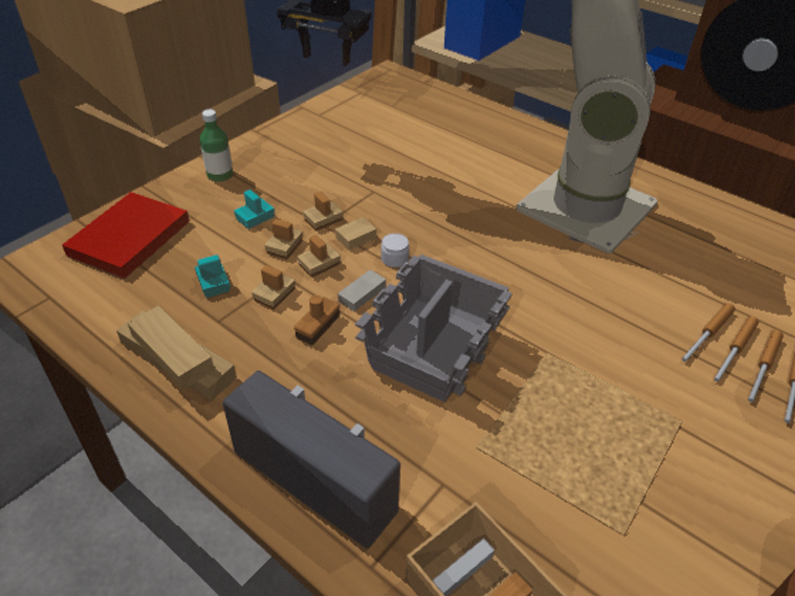

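View pics/side0.png

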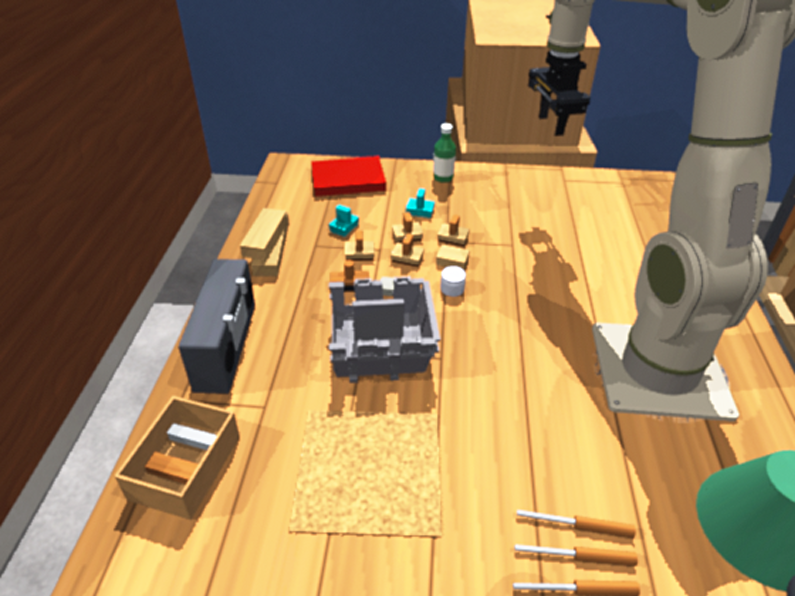

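The pictures show four wooden blocks with grips, at about (226,148), (199,168), (224,180) and (192,202) in scene pixels (560 wide). Two turquoise look-alikes at (179,147) and (149,194) are not meant. The brush is at (223,226), and the tote is at (305,228) with its handle board along world x and its low end towards +x. Next I locate them roughly.

Run:
```python
from h import *
s=eyes.camera("scene");q=eyes.camera("side")
def tri(a,b):
    o1,d1=ray(s,*np.array(a)/1.42);o2,d2=ray(q,*np.array(b)/1.42)
    A=np.stack([d1,-d2],1);t=np.linalg.lstsq(A,o2-o1,rcond=None)[0]
    return ((o1+d1*t[0]+o2+d2*t[1])/2).round(3),np.linalg.norm(o1+d1*t[0]-o2-d2*t[1]).round(4)
print("handle",tri((450,283),(402,303)),tri((421,317),(356,303)))
for z in(0.062,):
  for n,a,b in(("A",(322,200),(455,222)),("B",(282,228),(408,219)),("C",(318,243),(407,241)),("D",(273,273),(360,239)),("brush",(317,302),(350,266))):print(n,tri(a,b))
print("mat",[at(s,*np.array(a)/1.42,.004) for a in((541,357),(682,423),(625,535),(478,447))])
print([at(q,*np.array(a)/1.42,.004) for a in((305,413),(440,413),(441,534),(290,531))])
print("blank",at(s,355/1.42,228/1.42,.026),at(s,363/1.42,287/1.42,.022),at(s,395/1.42,240/1.42,.045))
```

```text
handle (array([ 0.513, -0.008,  0.124]), np.float64(0.0015)) (array([0.603, 0.   , 0.121]), np.float64(0.0025))
A (array([ 0.413, -0.407,  0.047]), np.float64(0.0018))
B (array([ 0.53 , -0.405,  0.047]), np.float64(0.0029))
C (array([ 0.524, -0.309,  0.053]), np.float64(0.003))
D (array([ 0.637, -0.315,  0.048]), np.float64(0.0049))
brush (array([ 0.644, -0.194,  0.058]), np.float64(0.0013))
mat [array([0.4515, 0.1529, 0.004 ]), array([0.4249, 0.3962, 0.004 ]), array([0.658 , 0.4109, 0.004 ]), array([0.6726, 0.1732, 0.004 ])]
[array([0.6766, 0.1809, 0.004 ]), array([0.4282, 0.1562, 0.004 ]), array([0.4183, 0.3934, 0.004 ]), array([0.6546, 0.412 , 0.004 ])]
blank [ 0.4174 -0.3107  0.026 ] [ 0.5347 -0.1847  0.022 ] [ 0.4113 -0.2099  0.045 ]
```

Call:
{"op": "arm_command", "data": {"steps": [{"slide":[0.04,0.05,0.03],"rot":[0,0,-3],"grip":1},{"slide":[0.04,0.05,0.03],"rot":[0,0,-3]},{"slide":[0.04,0.05,0.03],"rot":[0,0,-3]},{"slide":[0.04,0.05,0.03],"rot":[0,0,-3]},{"slide":[0.04,0.03,0.03],"rot":[0,0,-3]},{"slide":[0.04,0.03,0.03],"rot":[0,0,-3]},{"slide":[0.04,0.03,0]},{"slide":[0.03,0.02,0]}]}}

```text
schema error: expected keys rot, slide, grip
```

Call:
{"op": "arm_command", "data": {"steps": [{"slide":[0.034,0.047,0.02],"rot":[0,0,-2],"grip":1},{"slide":[0.034,0.047,0.02],"rot":[0,0,-2],"grip":1},{"slide":[0.034,0.047,0.02],"rot":[0,0,-2],"grip":1},{"slide":[0.034,0.047,0.02],"rot":[0,0,-2],"grip":1},{"slide":[0.034,0.047,0.02],"rot":[0,0,-2],"grip":1},{"slide":[0.034,0.047,0.02],"rot":[0,0,-2],"grip":1},{"slide":[0.034,0.047,0.02],"rot":[0,0,-2],"grip":1},{"slide":[0.034,0.047,0.02],"rot":[0,0,-2],"grip":1}]}}

```text
time: 2.1
ee_pos: [0.4651, -0.2171, 0.3835]
eef_rot: [1.0, 0.016, 0.0, 0.0]
ft_force: [0.8, -0.2, -0.0]
width: 0.0869
grip_force: 0.0
```

Run:
```python
from h import *
st=sensors.read_state();print(st["ee_pos"],st["eef_rot"])
p=eyes.camera("wrist");save(p,"w1.png",s=1.42);print(p["pose"].round(3).tolist(),p["intrinsics"].tolist())
import pickle;pickle.dump(p,open("w1.pkl","wb"))
```

```text
[ 0.46508519 -0.21705273  0.38353432] [9.99871040e-01 1.60534687e-02 2.92968006e-04 3.23082602e-04]
[[0.031, -0.965, -0.262, 0.538], [-1.0, -0.03, -0.009, -0.215], [0.0, 0.262, -0.965, 0.546], [0.0, 0.0, 0.0, 1.0]] [[325.19226210127806, 0.0, 275.0227404781436], [0.0, 325.19226210127806, 208.66533526495033], [0.0, 0.0, 1.0]]
```

View pics/w1.png

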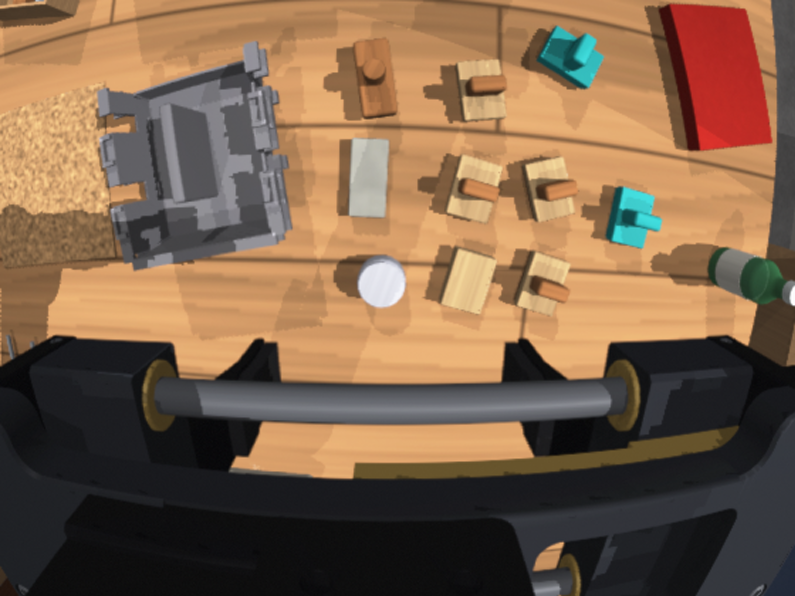

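The wrist view shows the tote at (195,150) with its handle board along x. The brush is at (374,72), the stone at (368,178), the tin at (381,280) and the blank at (467,280). The four wooden blocks are at (482,88), (474,188), (551,188) and (545,283). The turquoise ones at (572,58) and (634,216) stay. Next I go above the tote and refine.

Call:
{"op": "arm_command", "data": {"steps": [{"slide":[0.015,0.036,-0.005],"rot":[0,0,1],"grip":1},{"slide":[0.015,0.036,-0.005],"rot":[0,0,1],"grip":1},{"slide":[0.015,0.036,-0.005],"rot":[0,0,1],"grip":1},{"slide":[0.015,0.036,-0.005],"rot":[0,0,1],"grip":1},{"slide":[0.015,0.036,-0.005],"rot":[0,0,1],"grip":1},{"slide":[0.01,0.03,-0.005],"rot":[0,0,1],"grip":1},{"slide":[0,0,0],"rot":[0,0,0],"grip":1},{"slide":[0,0,0],"rot":[0,0,0],"grip":1}]}}

```text
time: 3.15
ee_pos: [0.5493, -0.0095, 0.3526]
eef_rot: [0.998, 0.069, -0.0, 0.0]
ft_force: [0.4, -0.6, 0.4]
width: 0.0872
grip_force: 0.0
```

Run:
```python
from h import *
p=eyes.camera("wrist");save(p,"w2.png",s=1.42)
import pickle;pickle.dump(p,open("w2.pkl","wb"))
st=sensors.read_state();print(st["ee_pos"],st["joint_positions"])
q=pickle.load(open("w1.pkl","rb"))
W=lambda u,v,z:at(q,u/1.42,v/1.42,z,True)
print("handle",W(162,106,.13),W(180,200,.13))
# base top corners z=.024 : TL,TR,BL,BR(image)
for n,cs in {"D":((457,62),(500,59),(462,122),(506,119)),"C":((460,155),(502,163),(446,213),(487,221)),"B":((525,162),(563,156),(537,221),(576,213)),"A":((531,251),(571,264),(517,303),(556,315)),
 "blank":((456,248),(496,255),(441,306),(480,315))}.items():
    c=np.array([W(*a,.024) for a in cs]);v=c[0]+c[1]-c[2]-c[3]
    print(n,c.mean(0).round(4),"yaw",np.degrees(np.arctan2(v[1],v[0])).round(1),np.linalg.norm(v[:2])/2)
print("brush knob",W(374,68,.07),"ax",W(370,40,.03),W(379,117,.03))
```

```text
[ 0.5492898  -0.00990886  0.3527031 ] [ 0.45505684  0.17522591 -0.60243158  1.41163968  0.09963448  1.58496543
 -1.57293905]
handle [0.6078 0.0074 0.13  ] [ 0.5145 -0.0132  0.13  ]
D [ 0.64   -0.3141  0.024 ] yaw 6.6 0.07106885745528768
C [ 0.5263 -0.3097  0.024 ] yaw -11.2 0.06870940619740507
B [ 0.5328 -0.4018  0.024 ] yaw 17.1 0.07003288513262894
A [ 0.418  -0.4041  0.024 ] yaw -10.1 0.06561562313961516
blank [ 0.4172 -0.3099  0.024 ] yaw -10.6 0.07299976027357899
brush knob [ 0.6484 -0.1945  0.07  ] ax [ 0.6911 -0.1872  0.03  ] [ 0.6014 -0.2001  0.03  ]
```

View pics/w2.png

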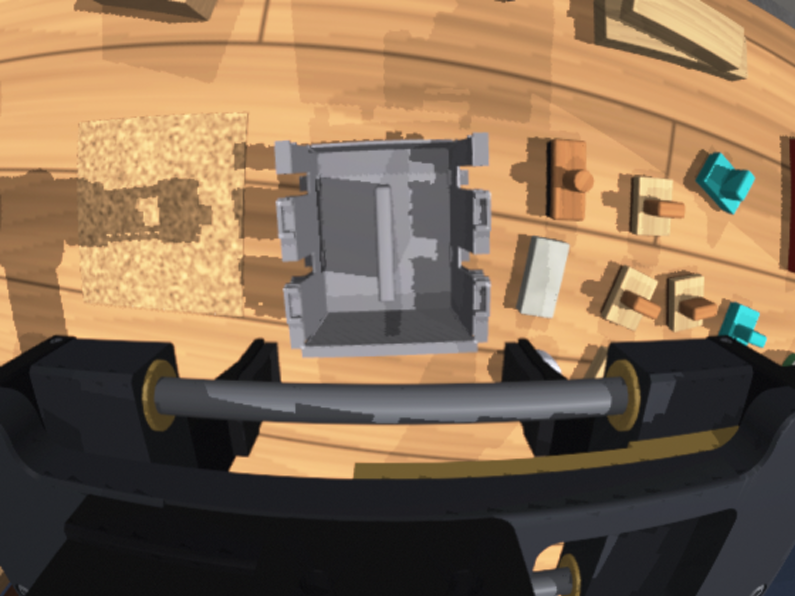

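Run:
```python
from h import *
import pickle
p=pickle.load(open("w2.pkl","rb"))
W=lambda u,v,z:at(p,u/1.42,v/1.42,z,True)
a,b=W(383.5,186,.13),W(386.5,300,.13);d=a-b
print(a,b,(a+b)/2,np.degrees(np.arctan2(d[1],d[0])),np.hypot(*d[:2]))
c=np.array([W(u,v,.105) for u,v in((276,142),(488,134),(303,354),(478,348))]);print(c)
print("mat",[W(*q,.004) for q in((80,124),(247,113),(243,315),(85,297))])
print("brush",W(582,182,.07),[W(*q,.032) for q in((557,140),(586,140),(585,218),(555,219))])
st=sensors.read_state();print(st["ee_pos"],st["eef_rot"])
```

```text
[0.6105 0.0047 0.13  ] [ 0.5141 -0.0109  0.13  ] [ 0.5623 -0.0031  0.13  ] 9.192243092845796 0.09765408337596543
[[ 0.6383  0.1056  0.105 ]
 [ 0.6703 -0.08    0.105 ]
 [ 0.4421  0.0613  0.105 ]
 [ 0.4714 -0.1055  0.105 ]]
mat [array([0.656 , 0.4059, 0.004 ]), array([0.673 , 0.1699, 0.004 ]), array([0.4366, 0.1538, 0.004 ]), array([0.4267, 0.3897, 0.004 ])]
brush [ 0.6465 -0.1914  0.07  ] [array([ 0.688 , -0.1709,  0.032 ]), array([ 0.6957, -0.205 ,  0.032 ]), array([ 0.61  , -0.2191,  0.032 ]), array([ 0.6024, -0.1834,  0.032 ])]
[ 0.5492898  -0.00990886  0.3527031 ] [9.97667561e-01 6.82592202e-02 5.58536126e-05 3.36383935e-04]
```

Call:
{"op": "arm_command", "data": {"steps": [{"slide":[0.0065,0.003,-0.04],"rot":[0,0,0.8],"grip":0.7},{"slide":[0.0065,0.003,-0.05],"rot":[0,0,0.8],"grip":0.7},{"slide":[0,0,-0.05],"rot":[0,0,0],"grip":0.7},{"slide":[0,0,-0.05],"rot":[0,0,0],"grip":0.7},{"slide":[0,0,-0.04],"rot":[0,0,0],"grip":0.7},{"slide":[0,0,-0.03],"rot":[0,0,0],"grip":0.7},{"slide":[0,0,0],"rot":[0,0,0],"grip":0.7},{"slide":[0,0,0],"rot":[0,0,0],"grip":0.7}]}}

```text
time: 4.2
ee_pos: [0.5632, -0.0033, 0.0941]
eef_rot: [0.997, 0.082, 0.001, 0.0]
ft_force: [-0.3, -0.2, 0.9]
width: 0.0611
grip_force: 0.0
```

Call:
{"op": "arm_command", "data": {"steps": [{"slide":[0,0,0],"rot":[0,0,0],"grip":0},{"slide":[0,0,0],"rot":[0,0,0],"grip":0},{"slide":[0,0,0],"rot":[0,0,0],"grip":0},{"slide":[0,0,0],"rot":[0,0,0],"grip":0},{"slide":[0,0,0.005],"rot":[0,0,0],"grip":0},{"slide":[0,0,0.01],"rot":[0,0,0],"grip":0},{"slide":[0,0,0.015],"rot":[0,0,0],"grip":0},{"slide":[0,0,0.02],"rot":[0,0,0],"grip":0}], "newtons": 50}}

```text
time: 5.2
ee_pos: [0.5621, -0.0027, 0.1435]
eef_rot: [0.997, 0.083, -0.0, 0.0]
ft_force: [-0.0, -0.9, -2.7]
width: 0.0137
grip_force: 50.0
```

Call:
{"op": "arm_command", "data": {"steps": [{"slide":[0,0,0.02],"rot":[0,0,0],"grip":0},{"slide":[0,0,0.03],"rot":[0,0,0],"grip":0},{"slide":[0,0.01,0.03],"rot":[0,0,5],"grip":0},{"slide":[0,0.02,0],"rot":[0,0,10],"grip":0},{"slide":[-0.001,0.025,0],"rot":[0,0,10],"grip":0},{"slide":[-0.001,0.025,0],"rot":[0,0,10],"grip":0},{"slide":[-0.001,0.025,0],"rot":[0,0,10],"grip":0},{"slide":[-0.001,0.025,0],"rot":[0,0,10],"grip":0}]}}

```text
time: 6.2
ee_pos: [0.5582, 0.128, 0.2235]
eef_rot: [0.844, 0.536, 0.0, 0.0]
ft_force: [0.7, -0.3, -3.1]
width: 0.0135
grip_force: 50.0
```

Call:
{"op": "arm_command", "data": {"steps": [{"slide":[-0.001,0.025,0],"rot":[0,0,10],"grip":0},{"slide":[-0.001,0.025,0],"rot":[0,0,10],"grip":0},{"slide":[-0.001,0.025,0],"rot":[0,0,10],"grip":0},{"slide":[-0.001,0.025,0],"rot":[0,0,10],"grip":0},{"slide":[-0.001,0.02,0],"rot":[0,0,10],"grip":0},{"slide":[-0.001,0.02,0],"rot":[0,0,10],"grip":0},{"slide":[-0.001,0.01,0],"rot":[0,0,10],"grip":0},{"slide":[-0.001,0.005,0],"rot":[0,0,10],"grip":0}]}}

```text
time: 7.2
ee_pos: [0.5501, 0.2829, 0.2234]
eef_rot: [0.302, 0.953, 0.0, 0.0]
ft_force: [-0.3, -0.5, -2.4]
width: 0.0138
grip_force: 50.0
```

Call:
{"op": "arm_command", "data": {"steps": [{"slide":[0,0,-0.01],"rot":[0,0,9],"grip":0},{"slide":[0,0,-0.02],"rot":[0,0,9],"grip":0},{"slide":[0,0,-0.025],"rot":[0,0,9],"grip":0},{"slide":[0,0,-0.025],"rot":[0,0,9],"grip":0},{"slide":[0,0,-0.025],"rot":[0,0,9],"grip":0},{"slide":[0,0,-0.022],"rot":[0,0,0],"grip":0},{"slide":[0,0,-0.015],"rot":[0,0,0],"grip":0},{"slide":[0,0,-0.007],"rot":[0,0,0],"grip":0}]}}

```text
time: 8.2
ee_pos: [0.5501, 0.2818, 0.0755]
eef_rot: [-0.082, 0.997, -0.001, -0.0]
ft_force: [-21.6, -20.4, 59.7]
width: 0.0136
grip_force: 50.0
```

Call:
{"op": "arm_command", "data": {"steps": [{"slide":[0,0,-0.003],"rot":[0,0,0],"grip":0},{"slide":[0,0,-0.003],"rot":[0,0,0],"grip":0},{"slide":[0,0,0],"rot":[0,0,0],"grip":0},{"slide":[0,0,0],"rot":[0,0,0],"grip":0.4},{"slide":[0,0,0],"rot":[0,0,0],"grip":0.5},{"slide":[0,0,0],"rot":[0,0,0],"grip":0.6},{"slide":[0,0,0],"rot":[0,0,0],"grip":0.6},{"slide":[0,0,0],"rot":[0,0,0],"grip":0.6}]}}

```text
time: 9.2
ee_pos: [0.5503, 0.2824, 0.0674]
eef_rot: [-0.083, 0.997, 0.0, -0.0]
ft_force: [-0.4, 0.3, -0.8]
width: 0.0499
grip_force: 0.0
```

Call:
{"op": "arm_command", "data": {"steps": [{"slide":[0,0,0.04],"rot":[0,0,0],"grip":0.6},{"slide":[0,0,0.06],"rot":[0,0,0],"grip":0.8},{"slide":[0,-0.02,0.05],"rot":[0,0,-10],"grip":1},{"slide":[0,-0.03,0.05],"rot":[0,0,-10],"grip":1},{"slide":[0,-0.03,0.05],"rot":[0,0,-10],"grip":1},{"slide":[0,-0.05,0.03],"rot":[0,0,-10],"grip":1},{"slide":[0,-0.05,0],"rot":[0,0,-10],"grip":1},{"slide":[0,-0.06,0],"rot":[0,0,-10],"grip":1}]}}

```text
time: 10.2
ee_pos: [0.5501, 0.0416, 0.348]
eef_rot: [0.428, 0.904, 0.0, 0.0]
ft_force: [0.4, 0.8, -0.7]
width: 0.0871
grip_force: 0.0
```

Run:
```python
from h import *
import pickle
p=eyes.camera("wrist");pickle.dump(p,open("w3.pkl","wb"));q=eyes.camera("scene");pickle.dump(q,open("s3.pkl","wb"))
a=cv2.resize(cv2.cvtColor(p["pixels"],cv2.COLOR_RGB2BGR),(560,420))[:, :]
b=cv2.cvtColor(q["pixels"][130:390,170:490],cv2.COLOR_RGB2BGR)
im=np.zeros((600,800,3),np.uint8);im[:315,:420]=cv2.resize(a,(420,315));b=cv2.resize(b,(690,560));
cv2.imwrite("pics/w3.png",cv2.resize(a,None,fx=1.42,fy=1.42));cv2.imwrite("pics/s3.png",b)
print(sensors.read_state()["ee_pos"])
```

```text
[0.55115017 0.03421487 0.34717621]
```

View pics/w3.png

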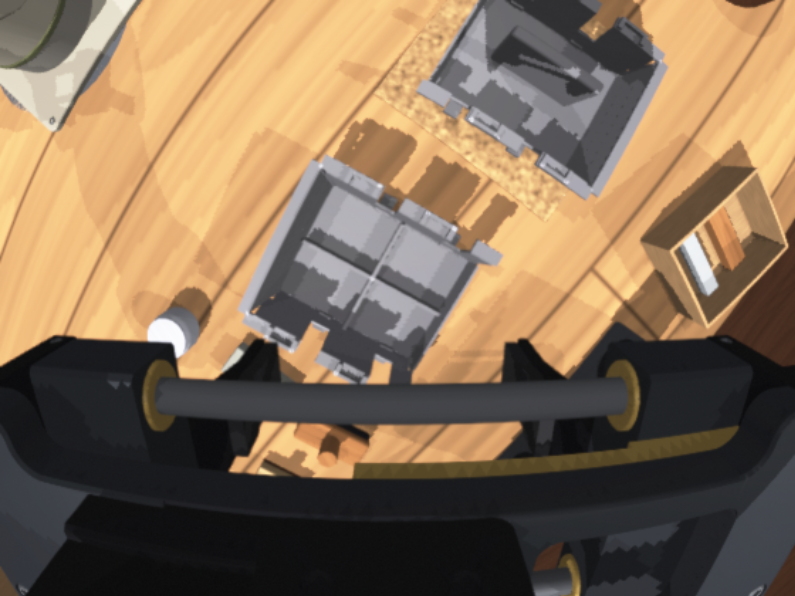

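View pics/s3.png

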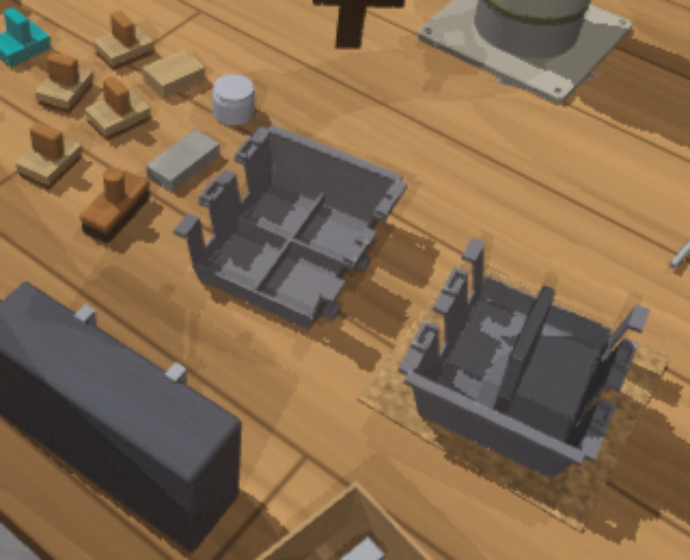

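Run:
```python
from h import *
import pickle
p=pickle.load(open("w3.pkl","rb"))
W=lambda u,v,z:at(p,u/1.42,v/1.42,z,True)
print("cross",W(373,279,.024))
for a,b in(((303,240),(438,318)),((403,225),(345,333))):
    d=W(*b,.024)-W(*a,.024);print(W(*a,.024),W(*b,.024),np.degrees(np.arctan2(d[1],d[0])),np.hypot(*d[:2]))
q=pickle.load(open("s3.pkl","rb"))
print("scene cross",at(q,170+289*320/690,130+241*260/560,.024))
from scipy.spatial.transform import Rotation as R
psi=np.radians(9.5);c=np.array([.5623,-.003])
for n,x,y in((0,.0435,.0345),(1,.0435,-.0345),(2,-.0435,.0345),(3,-.0435,-.0345)):print(n,c+[x*np.cos(psi)-y*np.sin(psi),x*np.sin(psi)+y*np.cos(psi)])
```

```text
cross [ 0.5631 -0.0021  0.024 ]
[ 0.4776 -0.0161  0.024 ] [0.6466 0.0088 0.024 ] 8.381502041748462 0.1708245005846643
[0.5509 0.0636 0.024 ] [ 0.5774 -0.0705  0.024 ] -78.82159275725024 0.13669330634672644
scene cross [ 5.648e-01 -1.000e-04  2.400e-02]
0 [0.59950928 0.03820642]
1 [ 0.61089757 -0.02984728]
2 [0.51370243 0.02384728]
3 [ 0.52509072 -0.04420642]
```

Call:
{"op": "arm_command", "data": {"steps": [{"slide":[0.011,-0.044,-0.02],"rot":[0,0,-4],"grip":0.8},{"slide":[0.011,-0.044,-0.02],"rot":[0,0,-4],"grip":0.8},{"slide":[0.011,-0.044,-0.02],"rot":[0,0,-4],"grip":0.8},{"slide":[0.011,-0.044,-0.02],"rot":[0,0,-4],"grip":0.8},{"slide":[0.011,-0.044,-0.03],"rot":[0,0,-4],"grip":0.8},{"slide":[0.011,-0.044,-0.03],"rot":[0,0,-4],"grip":0.8},{"slide":[0.011,-0.044,-0.03],"rot":[0,0,-4],"grip":0.8},{"slide":[0.011,-0.04,-0.03],"rot":[0,0,-4],"grip":0.8}]}}

```text
time: 11.3
ee_pos: [0.6378, -0.3088, 0.1449]
eef_rot: [0.661, 0.75, -0.001, -0.001]
ft_force: [0.2, 0.0, 0.7]
width: 0.0696
grip_force: 0.0
```

Call:
{"op": "arm_command", "data": {"steps": [{"slide":[0.001,0,-0.04],"rot":[0,0,0],"grip":0.8},{"slide":[0,0,-0.04],"rot":[0,0,0],"grip":0.8},{"slide":[0,0,-0.025],"rot":[0,0,0],"grip":0.8},{"slide":[0,0,-0.01],"rot":[0,0,0],"grip":0.6},{"slide":[0,0,0],"rot":[0,0,0],"grip":0},{"slide":[0,0,0],"rot":[0,0,0],"grip":0},{"slide":[0,0,0],"rot":[0,0,0],"grip":0},{"slide":[0,0,0],"rot":[0,0,0],"grip":0}], "newtons": 30}}

```text
time: 12.3
ee_pos: [0.6396, -0.3059, 0.0333]
eef_rot: [0.659, 0.752, 0.0, 0.001]
ft_force: [0.0, 0.3, -0.1]
width: 0.0274
grip_force: 0.0
```

Call:
{"op": "arm_command", "data": {"steps": [{"slide":[0,-0.007,0],"rot":[0,0,0],"grip":0.3},{"slide":[0,0,0],"rot":[0,0,0],"grip":0},{"slide":[0,0,0],"rot":[0,0,0],"grip":0},{"slide":[0,0,0],"rot":[0,0,0],"grip":0},{"slide":[0,0,0.02],"rot":[0,0,0],"grip":0},{"slide":[0,0,0.03],"rot":[0,0,0],"grip":0},{"slide":[0,0,0.04],"rot":[0,0,0],"grip":0},{"slide":[0,0.02,0.04],"rot":[0,0,0],"grip":0}]}}

```text
time: 13.3
ee_pos: [0.6389, -0.2941, 0.1649]
eef_rot: [0.66, 0.751, -0.0, 0.0]
ft_force: [0.7, 0.6, -1.7]
width: 0.0176
grip_force: 29.9
```

Call:
{"op": "arm_command", "data": {"steps": [{"slide":[-0.004,0.04,0],"rot":[0,0,0.4],"grip":0},{"slide":[-0.005,0.045,0],"rot":[0,0,0.4],"grip":0},{"slide":[-0.005,0.045,0],"rot":[0,0,0.4],"grip":0},{"slide":[-0.005,0.045,0],"rot":[0,0,0.4],"grip":0},{"slide":[-0.005,0.045,0],"rot":[0,0,0.4],"grip":0},{"slide":[-0.004,0.034,0],"rot":[0,0,0],"grip":0},{"slide":[0,0.005,0],"rot":[0,0,0],"grip":0},{"slide":[0,0,0],"rot":[0,0,0],"grip":0}]}}

```text
time: 14.3
ee_pos: [0.6115, -0.0338, 0.1634]
eef_rot: [0.646, 0.764, 0.0, 0.001]
ft_force: [-0.3, -0.6, -1.0]
width: 0.018
grip_force: 29.9
```

Call:
{"op": "arm_command", "data": {"steps": [{"slide":[0,0.004,-0.03],"rot":[0,0,0],"grip":0},{"slide":[0,0,-0.04],"rot":[0,0,0],"grip":0},{"slide":[0,0,-0.03],"rot":[0,0,0],"grip":0},{"slide":[0,0,-0.015],"rot":[0,0,0],"grip":0},{"slide":[0,0,-0.008],"rot":[0,0,0],"grip":0},{"slide":[0,0,-0.002],"rot":[0,0,0],"grip":0},{"slide":[0,0,0],"rot":[0,0,0],"grip":0},{"slide":[0,0,0],"rot":[0,0,0],"grip":0}]}}

```text
time: 15.3
ee_pos: [0.6118, -0.0297, 0.0384]
eef_rot: [0.646, 0.763, 0.0, 0.001]
ft_force: [-0.3, 0.6, -2.1]
width: 0.0176
grip_force: 29.9
```

Next: release, rise, and head for C at (0.526,-0.310), yaw -11, so tool yaw 79.

Call:
{"op": "arm_command", "data": {"steps": [{"slide":[0,0,-0.001],"rot":[0,0,0],"grip":0.3},{"slide":[0,0,0],"rot":[0,0,0],"grip":0.5},{"slide":[0,0,0],"rot":[0,0,0],"grip":0.5},{"slide":[0,0,0.04],"rot":[0,0,0],"grip":0.6},{"slide":[0,0,0.05],"rot":[0,0,0],"grip":0.7},{"slide":[-0.01,-0.04,0.03],"rot":[0,0,-5],"grip":0.8},{"slide":[-0.015,-0.05,0],"rot":[0,0,-5],"grip":0.8},{"slide":[-0.015,-0.05,0],"rot":[0,0,-5],"grip":0.8}]}}

```text
time: 16.3
ee_pos: [0.5711, -0.1711, 0.1572]
eef_rot: [0.741, 0.672, 0.0, 0.001]
ft_force: [0.8, -1.4, 0.1]
width: 0.0688
grip_force: 0.0
```

Run:
```python
from h import *
p=eyes.camera("wrist");q=eyes.camera("scene")
a=cv2.cvtColor(p["pixels"][:250],cv2.COLOR_RGB2BGR);b=cv2.cvtColor(q["pixels"][120:300,120:400],cv2.COLOR_RGB2BGR)
b=cv2.resize(b,(560,360));a=cv2.resize(a[:240],(560,240))
cv2.imwrite("pics/m4.png",np.vstack([b,a]))
print(sensors.read_state()["ee_pos"])
```

```text
[ 0.56937086 -0.17733927  0.15629141]
```

View pics/m4.png

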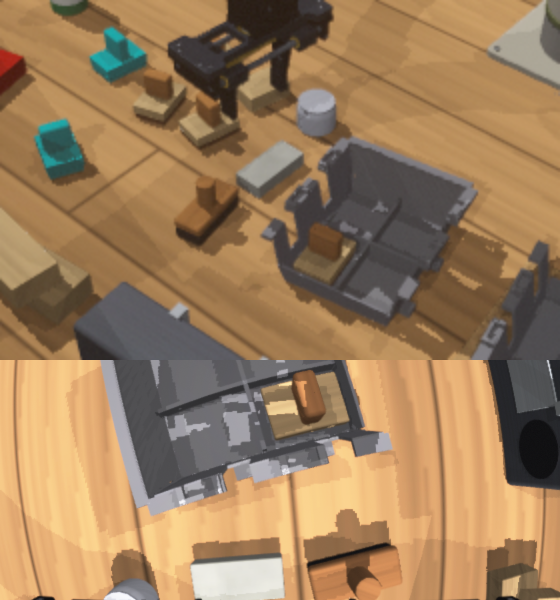

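Call:
{"op": "arm_command", "data": {"steps": [{"slide":[-0.014,-0.044,0],"rot":[0,0,-2],"grip":0.7},{"slide":[-0.014,-0.044,0],"rot":[0,0,-2],"grip":0.7},{"slide":[-0.015,-0.044,0],"rot":[0,0,-1.5],"grip":0.7},{"slide":[0,0,-0.02],"rot":[0,0,0],"grip":0.7},{"slide":[0,0,-0.03],"rot":[0,0,0],"grip":0.7},{"slide":[0,0,-0.03],"rot":[0,0,0],"grip":0.7},{"slide":[0,0,-0.02],"rot":[0,0,0],"grip":0.7},{"slide":[0,0,0],"rot":[0,0,0],"grip":0.7}]}}

```text
time: 17.4
ee_pos: [0.5278, -0.3005, 0.0552]
eef_rot: [0.771, 0.637, -0.0, -0.001]
ft_force: [0.9, -0.3, 0.5]
width: 0.061
grip_force: 0.0
```

Call:
{"op": "arm_command", "data": {"steps": [{"slide":[-0.001,-0.009,-0.016],"rot":[0,0,0],"grip":0.6},{"slide":[0,0,-0.007],"rot":[0,0,0],"grip":0.4},{"slide":[0,0,0],"rot":[0,0,0],"grip":0},{"slide":[0,0,0],"rot":[0,0,0],"grip":0},{"slide":[0,0,0],"rot":[0,0,0],"grip":0},{"slide":[0,0,0],"rot":[0,0,0],"grip":0},{"slide":[0,0,0],"rot":[0,0,0],"grip":0},{"slide":[0,0,0.01],"rot":[0,0,0],"grip":0}]}}

```text
time: 18.4
ee_pos: [0.5269, -0.3104, 0.0432]
eef_rot: [0.771, 0.636, -0.0, -0.001]
ft_force: [-0.0, -0.7, -1.3]
width: 0.0177
grip_force: 30.0
```

Call:
{"op": "arm_command", "data": {"steps": [{"slide":[0,0,0.04],"rot":[0,0,0],"grip":0},{"slide":[0,0.01,0.05],"rot":[0,0,2],"grip":0},{"slide":[0,0.04,0.03],"rot":[0,0,3],"grip":0},{"slide":[0,0.045,0],"rot":[0,0,4],"grip":0},{"slide":[0,0.05,0],"rot":[0,0,4],"grip":0},{"slide":[0,0.05,0],"rot":[0,0,4],"grip":0},{"slide":[0,0.045,0],"rot":[0,0,3],"grip":0},{"slide":[0,0.028,0],"rot":[0,0,0],"grip":0}]}}

```text
time: 19.4
ee_pos: [0.5272, -0.0399, 0.1642]
eef_rot: [0.648, 0.762, 0.0, 0.0]
ft_force: [0.0, -0.8, -0.7]
width: 0.0178
grip_force: 30.0
```

Call:
{"op": "arm_command", "data": {"steps": [{"slide":[0,0,0],"rot":[0,0,0.4],"grip":0},{"slide":[0,0,0],"rot":[0,0,0],"grip":0},{"slide":[0,0,0],"rot":[0,0,0],"grip":0},{"slide":[0,0,-0.02],"rot":[0,0,0],"grip":0},{"slide":[0,0,-0.02],"rot":[0,0,0],"grip":0},{"slide":[0,0,-0.01],"rot":[0,0,0],"grip":0},{"slide":[0,0,0],"rot":[0,0,0],"grip":0},{"slide":[0,0,0],"rot":[0,0,0],"grip":0}]}}

```text
time: 20.4
ee_pos: [0.5277, -0.0425, 0.1139]
eef_rot: [0.647, 0.763, 0.0, 0.0]
ft_force: [0.1, 0.2, -1.3]
width: 0.0178
grip_force: 30.0
```

Call:
{"op": "arm_command", "data": {"steps": [{"slide":[-0.001,-0.001,-0.03],"rot":[0,0,0],"grip":0},{"slide":[0,0,-0.025],"rot":[0,0,0],"grip":0},{"slide":[0,0,-0.014],"rot":[0,0,0],"grip":0},{"slide":[0,0,-0.006],"rot":[0,0,0],"grip":0},{"slide":[0,0,-0.001],"rot":[0,0,0],"grip":0},{"slide":[0,0,0],"rot":[0,0,0],"grip":0},{"slide":[0,0,0],"rot":[0,0,0],"grip":0.3},{"slide":[0,0,0],"rot":[0,0,0],"grip":0.45}]}}

```text
time: 21.4
ee_pos: [0.5266, -0.0438, 0.0379]
eef_rot: [0.647, 0.763, 0.0, 0.0]
ft_force: [0.6, -0.0, 0.2]
width: 0.0298
grip_force: 0.0
```

Call:
{"op": "arm_command", "data": {"steps": [{"slide":[0,0,0.02],"rot":[0,0,0],"grip":0.5},{"slide":[0,0,0.05],"rot":[0,0,0],"grip":0.6},{"slide":[0,-0.02,0.05],"rot":[0,0,1],"grip":0.7},{"slide":[0.001,-0.06,0],"rot":[0,0,2],"grip":0.7},{"slide":[0.001,-0.06,0],"rot":[0,0,2],"grip":0.7},{"slide":[0.001,-0.06,0],"rot":[0,0,2],"grip":0.7},{"slide":[0.001,-0.06,0],"rot":[0,0,0.5],"grip":0.7},{"slide":[0.001,-0.05,0],"rot":[0,0,0],"grip":0.7}]}}

```text
time: 22.4
ee_pos: [0.531, -0.3565, 0.1592]
eef_rot: [0.596, 0.803, 0.0, 0.001]
ft_force: [1.9, 0.5, 0.2]
width: 0.0608
grip_force: 0.0
```

Call:
{"op": "arm_command", "data": {"steps": [{"slide":[0,-0.04,0],"rot":[0,0,0],"grip":0.7},{"slide":[0,-0.006,0],"rot":[0,0,0],"grip":0.7},{"slide":[0,0,-0.03],"rot":[0,0,0],"grip":0.7},{"slide":[0,0,-0.03],"rot":[0,0,0],"grip":0.7},{"slide":[0,0,-0.03],"rot":[0,0,0],"grip":0.7},{"slide":[0,0,-0.01],"rot":[0,0,0],"grip":0.7},{"slide":[0,0,0],"rot":[0,0,0],"grip":0.7},{"slide":[0,0,0],"rot":[0,0,0],"grip":0.7}]}}

```text
time: 23.4
ee_pos: [0.5322, -0.3999, 0.0594]
eef_rot: [0.595, 0.803, 0.0, 0.001]
ft_force: [-0.2, -0.0, -0.1]
width: 0.0607
grip_force: 0.0
```

Run:
```python
from h import *
q=eyes.camera("scene")
for n in("block0","brush"):print(n,[(np.round(d["bbox"]).tolist(),round(d["conf"],2)) for d in eyes.look_for(n,q)])
save(q,"s5.png",(120,110,400,310),2.4)
```

```text
block0 [([186.0, 152.0, 215.0, 183.0], 0.88), ([267.0, 232.0, 300.0, 261.0], 0.78), ([215.0, 136.0, 241.0, 163.0], 0.71), ([139.0, 184.0, 161.0, 209.0], 0.68)]
brush [([205.0, 210.0, 243.0, 239.0], 0.86)]
```

View pics/s5.png

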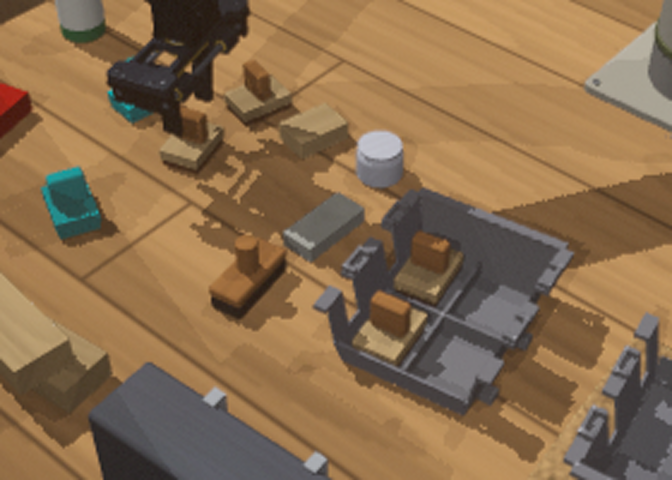

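Two blocks sit in the near (-y) pockets. The gripper is straddling block B's grip at (195,125) in the crop.

Call:
{"op": "arm_command", "data": {"steps": [{"slide":[0,-0.001,-0.018],"rot":[0,0,0],"grip":0.6},{"slide":[0,0,-0.009],"rot":[0,0,0],"grip":0.4},{"slide":[0,0,0],"rot":[0,0,0],"grip":0},{"slide":[0,0,0],"rot":[0,0,0],"grip":0},{"slide":[0,0,0],"rot":[0,0,0],"grip":0},{"slide":[0,0,0],"rot":[0,0,0],"grip":0},{"slide":[0,0,0],"rot":[0,0,0],"grip":0},{"slide":[0,0,0.02],"rot":[0,0,0],"grip":0}]}}

```text
time: 24.55
ee_pos: [0.5303, -0.4001, 0.0498]
eef_rot: [0.595, 0.803, 0.0, -0.002]
ft_force: [0.6, 0.2, -0.7]
width: 0.0178
grip_force: 30.0
```

Call:
{"op": "arm_command", "data": {"steps": [{"slide":[0,0,0.04],"rot":[0,0,0],"grip":0},{"slide":[0,0.01,0.05],"rot":[0,0,0],"grip":0},{"slide":[0.01,0.04,0.025],"rot":[0,0,-1],"grip":0},{"slide":[0.01,0.05,0],"rot":[0,0,-1.5],"grip":0},{"slide":[0.01,0.055,0],"rot":[0,0,-1.5],"grip":0},{"slide":[0.01,0.055,0],"rot":[0,0,-1.5],"grip":0},{"slide":[0.01,0.055,0],"rot":[0,0,-1.5],"grip":0},{"slide":[0.01,0.055,0],"rot":[0,0,0],"grip":0}]}}

```text
time: 25.55
ee_pos: [0.5916, -0.0789, 0.167]
eef_rot: [0.643, 0.766, 0.0, 0.001]
ft_force: [0.6, 1.1, -0.7]
width: 0.0181
grip_force: 30.0
```

Call:
{"op": "arm_command", "data": {"steps": [{"slide":[0.009,0.055,0],"rot":[0,0,0],"grip":0},{"slide":[0,0.045,0],"rot":[0,0,0],"grip":0},{"slide":[0,0.018,0],"rot":[0,0,0],"grip":0},{"slide":[0,0,0],"rot":[0,0,0],"grip":0},{"slide":[0,0,0],"rot":[0,0,0],"grip":0},{"slide":[0,0,-0.02],"rot":[0,0,0],"grip":0},{"slide":[0,0,-0.02],"rot":[0,0,0],"grip":0},{"slide":[0,0,0],"rot":[0,0,0],"grip":0}]}}

```text
time: 26.55
ee_pos: [0.5989, 0.0365, 0.1228]
eef_rot: [0.644, 0.765, -0.001, -0.002]
ft_force: [0.2, -0.7, -1.2]
width: 0.0179
grip_force: 30.0
```

Call:
{"op": "arm_command", "data": {"steps": [{"slide":[0.001,0.002,-0.03],"rot":[0,0,0],"grip":0},{"slide":[0,0,-0.03],"rot":[0,0,0],"grip":0},{"slide":[0,0,-0.018],"rot":[0,0,0],"grip":0},{"slide":[0,0,-0.007],"rot":[0,0,0],"grip":0},{"slide":[0,0,-0.001],"rot":[0,0,0],"grip":0},{"slide":[0,0,0],"rot":[0,0,0],"grip":0},{"slide":[0,0,0],"rot":[0,0,0],"grip":0.3},{"slide":[0,0,0],"rot":[0,0,0],"grip":0.45}]}}

```text
time: 27.55
ee_pos: [0.6017, 0.0393, 0.0402]
eef_rot: [0.643, 0.766, 0.0, 0.0]
ft_force: [0.3, -1.2, -0.5]
width: 0.0294
grip_force: 0.0
```

Call:
{"op": "arm_command", "data": {"steps": [{"slide":[0,0,0.02],"rot":[0,0,0],"grip":0.5},{"slide":[0,0,0.05],"rot":[0,0,0],"grip":0.6},{"slide":[-0.005,-0.02,0.05],"rot":[0,0,-1],"grip":0.7},{"slide":[-0.015,-0.05,0],"rot":[0,0,-3],"grip":0.7},{"slide":[-0.02,-0.05,0],"rot":[0,0,-3],"grip":0.7},{"slide":[-0.02,-0.05,0],"rot":[0,0,-3],"grip":0.7},{"slide":[-0.02,-0.05,0],"rot":[0,0,-3],"grip":0.7},{"slide":[-0.025,-0.05,0],"rot":[0,0,-3],"grip":0.7}]}}

```text
time: 28.55
ee_pos: [0.4961, -0.232, 0.1613]
eef_rot: [0.744, 0.668, 0.0, 0.001]
ft_force: [0.4, -1.2, 0.8]
width: 0.061
grip_force: 0.0
```

Call:
{"op": "arm_command", "data": {"steps": [{"slide":[-0.025,-0.05,0],"rot":[0,0,-3],"grip":0.7},{"slide":[-0.025,-0.05,0],"rot":[0,0,0],"grip":0.7},{"slide":[-0.02,-0.045,0],"rot":[0,0,0],"grip":0.7},{"slide":[-0.01,-0.02,0],"rot":[0,0,0],"grip":0.7},{"slide":[0,0,-0.03],"rot":[0,0,0],"grip":0.7},{"slide":[0,0,-0.03],"rot":[0,0,0],"grip":0.7},{"slide":[0,0,-0.02],"rot":[0,0,0],"grip":0.7},{"slide":[0,0,0],"rot":[0,0,0],"grip":0.7}]}}

```text
time: 29.55
ee_pos: [0.4163, -0.3947, 0.079]
eef_rot: [0.761, 0.649, 0.0, -0.001]
ft_force: [-0.5, -0.6, 0.5]
width: 0.0607
grip_force: 0.0
```

Call:
{"op": "arm_command", "data": {"steps": [{"slide":[0.001,-0.009,-0.02],"rot":[0,0,-0.8],"grip":0.7},{"slide":[0,0,-0.018],"rot":[0,0,0],"grip":0.6},{"slide":[0,0,-0.009],"rot":[0,0,0],"grip":0.4},{"slide":[0,0,0],"rot":[0,0,0],"grip":0},{"slide":[0,0,0],"rot":[0,0,0],"grip":0},{"slide":[0,0,0],"rot":[0,0,0],"grip":0},{"slide":[0,0,0],"rot":[0,0,0],"grip":0},{"slide":[0,0,0],"rot":[0,0,0],"grip":0}]}}

```text
time: 30.55
ee_pos: [0.4175, -0.405, 0.0332]
eef_rot: [0.765, 0.644, -0.0, 0.0]
ft_force: [-0.9, 0.4, 5.8]
width: 0.0179
grip_force: 29.3
```

Call:
{"op": "arm_command", "data": {"steps": [{"slide":[0,0,0.03],"rot":[0,0,0],"grip":0},{"slide":[0,0,0.05],"rot":[0,0,0],"grip":0},{"slide":[0.005,0.02,0.05],"rot":[0,0,2],"grip":0},{"slide":[0.012,0.05,0],"rot":[0,0,3],"grip":0},{"slide":[0.012,0.055,0],"rot":[0,0,3],"grip":0},{"slide":[0.012,0.055,0],"rot":[0,0,3],"grip":0},{"slide":[0.012,0.055,0],"rot":[0,0,3],"grip":0},{"slide":[0.012,0.055,0],"rot":[0,0,3],"grip":0}]}}

```text
time: 31.55
ee_pos: [0.4824, -0.1129, 0.1625]
eef_rot: [0.661, 0.75, -0.0, 0.0]
ft_force: [1.2, -0.5, -1.8]
width: 0.018
grip_force: 29.3
```

Call:
{"op": "arm_command", "data": {"steps": [{"slide":[0.01,0.045,0],"rot":[0,0,2],"grip":0},{"slide":[0.01,0.045,0],"rot":[0,0,0.3],"grip":0},{"slide":[0.009,0.035,0],"rot":[0,0,0],"grip":0},{"slide":[0.003,0.012,0],"rot":[0,0,0],"grip":0},{"slide":[0,0,-0.01],"rot":[0,0,0],"grip":0},{"slide":[0,0,-0.02],"rot":[0,0,0],"grip":0},{"slide":[0,0,-0.01],"rot":[0,0,0],"grip":0},{"slide":[0,0,0],"rot":[0,0,0],"grip":0}]}}

```text
time: 32.55
ee_pos: [0.5136, 0.0216, 0.1214]
eef_rot: [0.647, 0.762, -0.001, -0.001]
ft_force: [0.5, 0.6, -1.1]
width: 0.0178
grip_force: 29.3
```

Call:
{"op": "arm_command", "data": {"steps": [{"slide":[0.001,0.002,-0.03],"rot":[0,0,0],"grip":0},{"slide":[0,0,-0.03],"rot":[0,0,0],"grip":0},{"slide":[0,0,-0.016],"rot":[0,0,0],"grip":0},{"slide":[0,0,-0.006],"rot":[0,0,0],"grip":0},{"slide":[0,0,-0.001],"rot":[0,0,0],"grip":0},{"slide":[0,0,0],"rot":[0,0,0],"grip":0},{"slide":[0,0,0],"rot":[0,0,0],"grip":0.3},{"slide":[0,0,0],"rot":[0,0,0],"grip":0.45}]}}

```text
time: 33.55
ee_pos: [0.5157, 0.0243, 0.0401]
eef_rot: [0.647, 0.763, 0.0, 0.0]
ft_force: [0.1, 0.4, -0.2]
width: 0.0294
grip_force: 0.0
```

Call:
{"op": "arm_command", "data": {"steps": [{"slide":[0,0,0.02],"rot":[0,0,0],"grip":0.5},{"slide":[0,0,0.05],"rot":[0,0,0],"grip":0.6},{"slide":[0,0.01,0.05],"rot":[0,0,8],"grip":0.8},{"slide":[0,0.02,0.05],"rot":[0,0,10],"grip":1},{"slide":[0,0.02,0.05],"rot":[0,0,10],"grip":1},{"slide":[0,0.02,0.05],"rot":[0,0,10],"grip":1},{"slide":[0,0,0],"rot":[0,0,0],"grip":1},{"slide":[0,0,0],"rot":[0,0,0],"grip":1}]}}

```text
time: 34.55
ee_pos: [0.5151, 0.0942, 0.3099]
eef_rot: [0.363, 0.932, -0.0, 0.0]
ft_force: [0.0, 0.6, -0.2]
width: 0.0867
grip_force: 0.0
```

Run:
```python
from h import *
import pickle
p=eyes.camera("wrist");pickle.dump(p,open("w6.pkl","wb"));save(p,"w6.png",s=1.42)
q=eyes.camera("scene");save(q,"s6.png",(150,120,490,380),2.2)
print(sensors.read_state()["ee_pos"])
```

```text
[0.51491016 0.09361766 0.30893037]
```

View pics/w6.png

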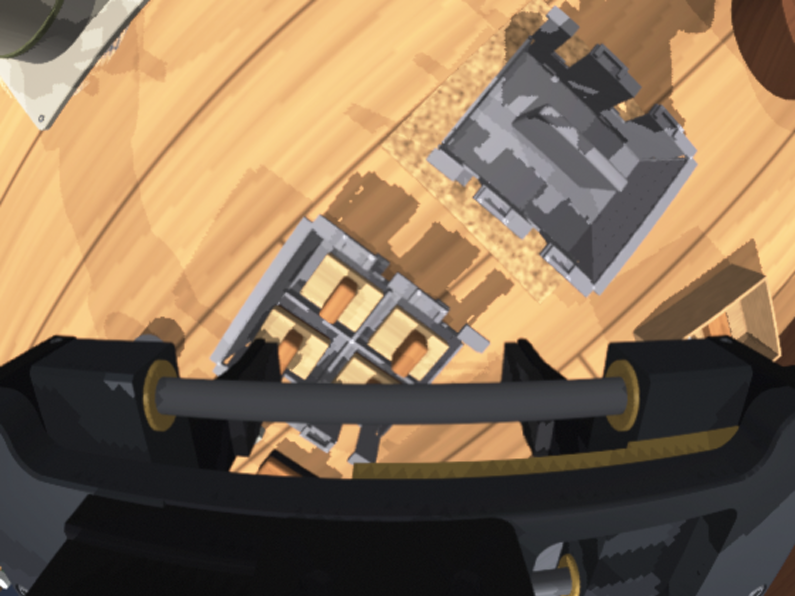

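View pics/s6.png

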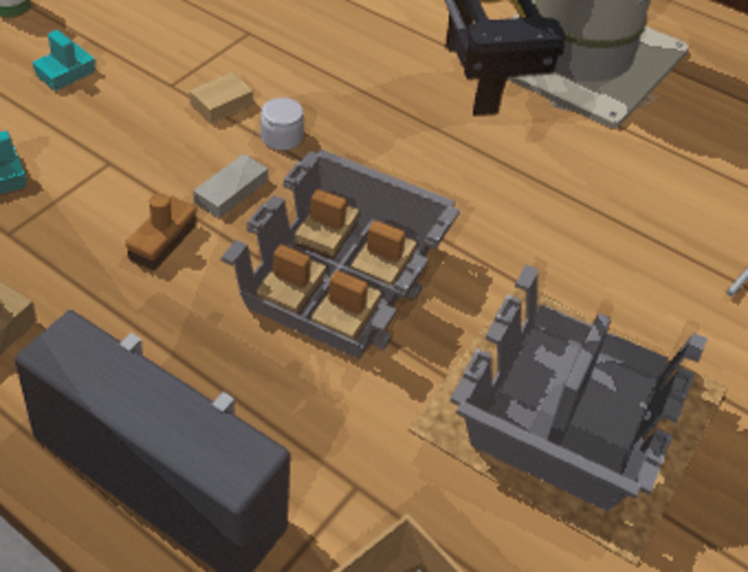

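All four blocks sit in the four pockets, and the carry tote stands on the mat with its handle from (540,107) to (627,187) in the wrist view.

Run:
```python
from h import *
import pickle
p=pickle.load(open("w6.pkl","rb"))
W=lambda u,v,z:at(p,u/1.42,v/1.42,z,True)
print("cross",W(350,342,.024))
a,b=W(527,107,.104),W(619,189,.104);print("handle",a,b,(a+b)/2)
st=sensors.read_state();print(st["ee_pos"],st["joint_positions"].round(2))
```

```text
cross [ 0.561  -0.0042  0.024 ]
handle [0.4956 0.263  0.104 ] [0.6001 0.284  0.104 ] [0.54785 0.2735  0.104  ]
[0.51491016 0.09361766 0.30893037] [ 0.77  0.24 -1.2   1.54  0.22  1.52  0.39]
```

Call:
{"op": "arm_command", "data": {"steps": [{"slide":[0.005,0.03,0],"rot":[0,0,9],"grip":1},{"slide":[0.005,0.03,0],"rot":[0,0,9],"grip":1},{"slide":[0.005,0.03,0],"rot":[0,0,9],"grip":1},{"slide":[0.005,0.03,0],"rot":[0,0,9],"grip":1},{"slide":[0.005,0.03,0],"rot":[0,0,9],"grip":1},{"slide":[0.005,0.03,0],"rot":[0,0,7],"grip":1},{"slide":[0.005,0.009,0],"rot":[0,0,0],"grip":1},{"slide":[0,0,0],"rot":[0,0,0],"grip":1}]}}

```text
time: 35.65
ee_pos: [0.5504, 0.283, 0.3089]
eef_rot: [-0.081, 0.997, -0.0, -0.001]
ft_force: [-0.2, -0.5, 0.5]
width: 0.0868
grip_force: 0.0
```

Call:
{"op": "arm_command", "data": {"steps": [{"slide":[0,0,-0.05],"rot":[0,0,0],"grip":0.7},{"slide":[0,0,-0.05],"rot":[0,0,0],"grip":0.7},{"slide":[0,0,-0.05],"rot":[0,0,0],"grip":0.7},{"slide":[0,0,-0.04],"rot":[0,0,0],"grip":0.7},{"slide":[0,0,-0.03],"rot":[0,0,0],"grip":0.7},{"slide":[0,0,-0.018],"rot":[0,0,0],"grip":0.7},{"slide":[0,0,0],"rot":[0,0,0],"grip":0.4},{"slide":[0,0,0],"rot":[0,0,0],"grip":0}], "newtons": 50}}

```text
time: 36.65
ee_pos: [0.551, 0.2835, 0.0729]
eef_rot: [-0.082, 0.997, 0.0, 0.001]
ft_force: [-0.4, 1.3, 1.0]
width: 0.0481
grip_force: 0.0
```

Run:
```python
from h import *
st=sensors.read_state();print(st["ee_pos"],st["joint_positions"].round(2),st["width"],st["ft_force"])
```

```text
[0.55099281 0.28345483 0.07294763] [ 0.25  0.74 -1.13  1.6   0.7   1.26  0.73] 0.04811448630061005 [-0.42003347  1.27962982  1.01726529]
```

Call:
{"op": "arm_command", "data": {"steps": [{"slide":[0,0,0],"rot":[0,0,0],"grip":0},{"slide":[0,0,0],"rot":[0,0,0],"grip":0},{"slide":[0,0,0],"rot":[0,0,0],"grip":0},{"slide":[0,0,0],"rot":[0,0,0],"grip":0},{"slide":[0,0,0.015],"rot":[0,0,0],"grip":0},{"slide":[0,0,0.03],"rot":[0,0,0],"grip":0},{"slide":[0,0,0.04],"rot":[0,0,0],"grip":0},{"slide":[0,0,0.05],"rot":[0,0,0],"grip":0}]}}

```text
time: 37.65
ee_pos: [0.5497, 0.2831, 0.2079]
eef_rot: [-0.082, 0.997, -0.0, -0.001]
ft_force: [0.7, 0.9, -3.0]
width: 0.0139
grip_force: 50.0
```

Call:
{"op": "arm_command", "data": {"steps": [{"slide":[0,-0.03,0.01],"rot":[0,0,0],"grip":0},{"slide":[0.002,-0.04,0],"rot":[0,0,0],"grip":0},{"slide":[0.002,-0.045,0],"rot":[0,0,0],"grip":0},{"slide":[0.002,-0.045,0],"rot":[0,0,0],"grip":0},{"slide":[0.002,-0.045,0],"rot":[0,0,0],"grip":0},{"slide":[0.002,-0.04,0],"rot":[0,0,0],"grip":0},{"slide":[0.001,-0.03,0],"rot":[0,0,0],"grip":0},{"slide":[0,-0.01,0],"rot":[0,0,0],"grip":0}]}}

```text
time: 38.65
ee_pos: [0.5613, -0.0037, 0.2169]
eef_rot: [-0.081, 0.997, -0.0, -0.0]
ft_force: [-0.3, 0.1, -3.0]
width: 0.0139
grip_force: 50.0
```

Run:
```python
from h import *
import pickle
st=sensors.read_state();print(st["ee_pos"],st["joint_positions"].round(2),st["width"])
p=eyes.camera("scene");q=eyes.camera("side");pickle.dump((p,q),open("c7.pkl","wb"))
a=cv2.resize(cv2.cvtColor(p["pixels"][130:300,210:410],cv2.COLOR_RGB2BGR),(700,595),interpolation=cv2.INTER_CUBIC)
b=cv2.resize(cv2.cvtColor(q["pixels"][150:300,200:340],cv2.COLOR_RGB2BGR),(555,595),interpolation=cv2.INTER_CUBIC)
im=np.hstack([a,b]);cv2.imwrite("pics/m7.png",cv2.resize(im,(798,378),interpolation=cv2.INTER_AREA))
```

```text
[ 0.56134891 -0.00367091  0.21689469] [ 0.93  0.52 -1.34  1.59  0.51  1.43  1.29] 0.01387041969295944
```

View pics/m7.png

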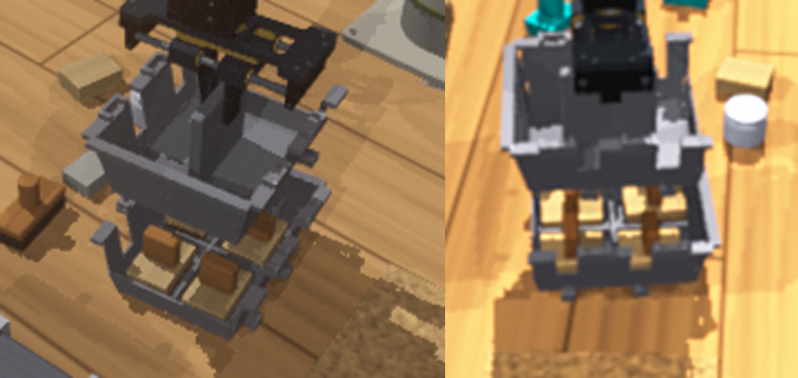

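Call:
{"op": "arm_command", "data": {"steps": [{"slide":[0.0015,0.001,-0.02],"rot":[0,0,0],"grip":0},{"slide":[0,0,-0.02],"rot":[0,0,0],"grip":0},{"slide":[0,0,-0.015],"rot":[0,0,0],"grip":0},{"slide":[0,0,-0.008],"rot":[0,0,0],"grip":0},{"slide":[0,0,-0.003],"rot":[0,0,0],"grip":0},{"slide":[0,0,0],"rot":[0,0,0],"grip":0},{"slide":[0,0,0],"rot":[0,0,0],"grip":0},{"slide":[0,0,0],"rot":[0,0,0],"grip":0}]}}

```text
time: 39.75
ee_pos: [0.5631, -0.0007, 0.1509]
eef_rot: [-0.082, 0.997, -0.0, 0.0]
ft_force: [0.3, -0.4, -3.3]
width: 0.0135
grip_force: 50.0
```

Call:
{"op": "arm_command", "data": {"steps": [{"slide":[0,-0.002,0],"rot":[0,0,0],"grip":0},{"slide":[0,0,0],"rot":[0,0,0],"grip":0},{"slide":[0,0,-0.001],"rot":[0,0,0],"grip":0},{"slide":[0,0,-0.001],"rot":[0,0,0],"grip":0},{"slide":[0,0,-0.001],"rot":[0,0,0],"grip":0},{"slide":[0,0,-0.001],"rot":[0,0,0],"grip":0},{"slide":[0,0,0],"rot":[0,0,0],"grip":0},{"slide":[0,0,0],"rot":[0,0,0],"grip":0}]}}

```text
time: 40.75
ee_pos: [0.5633, -0.0029, 0.1473]
eef_rot: [-0.082, 0.997, -0.0, 0.0]
ft_force: [-1.1, -1.9, 6.0]
width: 0.0136
grip_force: 50.1
```

Call:
{"op": "arm_command", "data": {"steps": [{"slide":[0,0,-0.001],"rot":[0,0,0],"grip":0},{"slide":[0,0,-0.001],"rot":[0,0,0],"grip":0},{"slide":[0,0,0],"rot":[0,0,0],"grip":0},{"slide":[0,0,0],"rot":[0,0,0],"grip":0},{"slide":[0,0,0],"rot":[0,0,0],"grip":0},{"slide":[0,0,0],"rot":[0,0,0],"grip":0},{"slide":[0,0,0],"rot":[0,0,0],"grip":0},{"slide":[0,0,0],"rot":[0,0,0],"grip":0}]}}

```text
time: 41.75
ee_pos: [0.5628, -0.0026, 0.1445]
eef_rot: [-0.082, 0.997, 0.0, -0.0]
ft_force: [-0.5, 0.4, -3.1]
width: 0.0137
grip_force: 50.0
```

Run:
```python
from h import *
st=sensors.read_state();print(st["ee_pos"],st["ft_force"])
p=eyes.camera("scene");q=eyes.camera("side")
a=cv2.resize(cv2.cvtColor(p["pixels"][165:285,235:375],cv2.COLOR_RGB2BGR),(700,600),interpolation=cv2.INTER_CUBIC)
b=cv2.resize(cv2.cvtColor(q["pixels"][180:280,215:325],cv2.COLOR_RGB2BGR),(660,600),interpolation=cv2.INTER_CUBIC)
im=np.hstack([a,b]);cv2.imwrite("pics/m8.png",cv2.resize(im,(798,352),interpolation=cv2.INTER_AREA))
```

```text
[ 0.56275115 -0.00264354  0.14450208] [-0.54482311  0.42124119 -3.12529852]
```

View pics/m8.png

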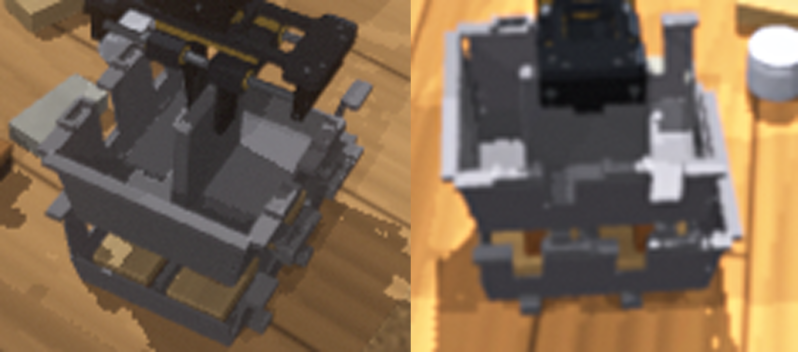

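Call:
{"op": "arm_command", "data": {"steps": [{"slide":[0,0,-0.001],"rot":[0,0,0],"grip":0},{"slide":[0,0,0],"rot":[0,0,0],"grip":0},{"slide":[0,0,-0.001],"rot":[0,0,0],"grip":0},{"slide":[0,0,0],"rot":[0,0,0],"grip":0},{"slide":[0,0,-0.001],"rot":[0,0,0],"grip":0},{"slide":[0,0,0],"rot":[0,0,0],"grip":0},{"slide":[0,0,0],"rot":[0,0,0],"grip":0},{"slide":[0,0,0],"rot":[0,0,0],"grip":0}]}}

```text
time: 42.85
ee_pos: [0.563, -0.0024, 0.1429]
eef_rot: [-0.082, 0.997, -0.0, 0.0]
ft_force: [-7.6, -1.0, 13.3]
width: 0.0134
grip_force: 50.0
```

Call:
{"op": "arm_command", "data": {"steps": [{"slide":[0,0,0],"rot":[0,0,0],"grip":0.2},{"slide":[0,0,0],"rot":[0,0,0],"grip":0.35},{"slide":[0,0,0],"rot":[0,0,0],"grip":0.5},{"slide":[0,0,0],"rot":[0,0,0],"grip":0.5},{"slide":[0,0,0.03],"rot":[0,0,0],"grip":0.5},{"slide":[0,0,0.05],"rot":[0,0,0],"grip":0.8},{"slide":[0,-0.03,0.05],"rot":[0,0,-8],"grip":0.8},{"slide":[0.01,-0.04,0.03],"rot":[0,0,-10],"grip":0.8}]}}

```text
time: 43.85
ee_pos: [0.5731, -0.0722, 0.3044]
eef_rot: [0.076, 0.997, -0.0, 0.001]
ft_force: [1.4, 0.4, 0.0]
width: 0.0647
grip_force: 0.0
```

Call:
{"op": "arm_command", "data": {"steps": [{"slide":[0.01,-0.03,0],"rot":[0,0,-10],"grip":0.8},{"slide":[0.01,-0.03,0],"rot":[0,0,-10],"grip":0.8},{"slide":[0.01,-0.02,0],"rot":[0,0,-10],"grip":0.8},{"slide":[0.01,-0.02,0],"rot":[0,0,-10],"grip":0.8},{"slide":[0.01,-0.01,0],"rot":[0,0,-10],"grip":0.8},{"slide":[0.01,0,0],"rot":[0,0,-10],"grip":0.8},{"slide":[0.01,0,0],"rot":[0,0,-10],"grip":0.8},{"slide":[0,0,0],"rot":[0,0,0],"grip":0.8}]}}

```text
time: 44.85
ee_pos: [0.6432, -0.1823, 0.3012]
eef_rot: [0.633, 0.774, 0.0, -0.0]
ft_force: [-0.3, 0.2, 0.0]
width: 0.0697
grip_force: 0.0
```

Run:
```python
from h import *
import pickle
st=sensors.read_state();print(st["ee_pos"],st["eef_rot"],st["joint_positions"].round(2))
p=eyes.camera("scene");q=eyes.camera("side");w=eyes.camera("wrist");pickle.dump((p,q,w),open("c9.pkl","wb"))
print([(np.round(d["bbox"]).tolist(),round(d["conf"],2)) for d in eyes.look_for("brush",p)],[(np.round(d["bbox"]).tolist(),round(d["conf"],2)) for d in eyes.look_for("brush",q)])
a=cv2.resize(cv2.cvtColor(p["pixels"][150:290,190:375],cv2.COLOR_RGB2BGR),(400,303),interpolation=cv2.INTER_CUBIC)
b=cv2.resize(cv2.cvtColor(q["pixels"][160:280,205:325],cv2.COLOR_RGB2BGR),(400,303),interpolation=cv2.INTER_CUBIC)
c=cv2.cvtColor(cv2.resize(w["pixels"][:240],(680,291)),cv2.COLOR_RGB2BGR);c=np.hstack([c,np.zeros((291,120,3),np.uint8)])
cv2.imwrite("pics/m9.png",np.vstack([np.hstack([a,b]),c]))
```

```text
[ 0.64317573 -0.18230591  0.30121439] [ 6.32598025e-01  7.74480281e-01  8.51563512e-05 -1.63160552e-04] [ 0.79  0.56 -0.94  1.16  0.44  1.62  0.15]
[([207.0, 209.0, 240.0, 242.0], 0.89), ([236.0, 153.0, 265.0, 175.0], 0.64), ([238.0, 191.0, 270.0, 219.0], 0.22)] [([244.0, 183.0, 259.0, 202.0], 0.4)]
```

View pics/m9.png

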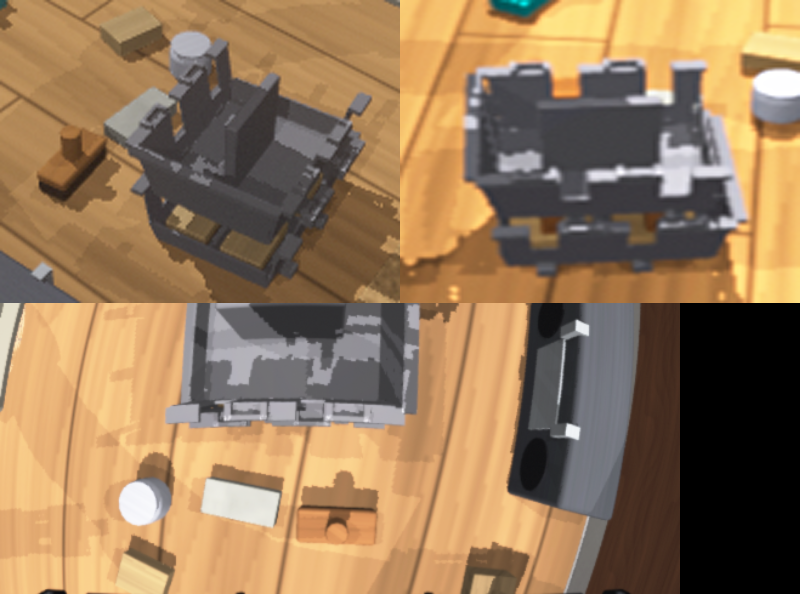

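Run:
```python
from h import *
import pickle
s,q,w=pickle.load(open("c9.pkl","rb"))
S=lambda u,v:(190+u/2.162,150+v/2.164)
Q=lambda u,v:(205+(u-400)/3.333,160+v/2.525)
Wp=lambda u,v:(u/1.2143,(v-303)/1.2125)
def tri(a,b):
    o1,d1=ray(s,*a);o2,d2=ray(q,*b)
    t=np.linalg.lstsq(np.stack([d1,-d2],1),o2-o1,rcond=None)[0]
    return ((o1+d1*t[0]+o2+d2*t[1])/2).round(4),np.linalg.norm(o1+d1*t[0]-o2-d2*t[1]).round(4)
print(tri(S(238,126),Q(542,103)),tri(S(274,76),Q(660,97)))
print("knob",at(w,*Wp(338,527),.07,True),[at(w,*Wp(*c),.032,True) for c in((298,509),(375,507),(375,543),(300,543))])
print("knob scene",at(s,*S(72,129),.07))
c=np.array([.563,-.0025]);psi=np.radians(189.5)
for x,y in((0,.037),(0,-.037)):print(c+[x*np.cos(psi)-y*np.sin(psi),x*np.sin(psi)+y*np.cos(psi)])
```

```text
(array([0.6071, 0.0112, 0.1769]), np.float64(0.0002)) (array([ 0.5155, -0.0114,  0.1717]), np.float64(0.0033))
knob [ 0.6488 -0.1863  0.07  ] [array([ 0.6033, -0.1824,  0.032 ]), array([ 0.6862, -0.163 ,  0.032 ]), array([ 0.6953, -0.2029,  0.032 ]), array([ 0.6126, -0.22  ,  0.032 ])]
knob scene [ 0.6443 -0.1932  0.07  ]
[ 0.56910676 -0.03899257]
[0.55689324 0.03399257]
```

Call:
{"op": "arm_command", "data": {"steps": [{"slide":[0.003,-0.009,-0.05],"rot":[0,0,0],"grip":0.8},{"slide":[0.002,0,-0.05],"rot":[0,0,0],"grip":0.8},{"slide":[0,0,-0.05],"rot":[0,0,0],"grip":0.8},{"slide":[0,0,-0.05],"rot":[0,0,0],"grip":0.8},{"slide":[0,0,-0.04],"rot":[0,0,0],"grip":0.8},{"slide":[0,0,-0.02],"rot":[0,0,0],"grip":0.7},{"slide":[0,0,0],"rot":[0,0,0],"grip":0.6},{"slide":[0,0,0],"rot":[0,0,0],"grip":0.5}], "newtons": 30}}

```text
time: 46.1
ee_pos: [0.649, -0.1918, 0.0436]
eef_rot: [0.633, 0.774, 0.001, 0.001]
ft_force: [0.9, -0.2, 0.7]
width: 0.0497
grip_force: 0.0
```

Call:
{"op": "arm_command", "data": {"steps": [{"slide":[0,0,0],"rot":[0,0,0],"grip":0},{"slide":[0,0,0],"rot":[0,0,0],"grip":0},{"slide":[0,0,0],"rot":[0,0,0],"grip":0},{"slide":[0,0,0],"rot":[0,0,0],"grip":0},{"slide":[0,0,0],"rot":[0,0,0],"grip":0},{"slide":[0,0,0.01],"rot":[0,0,0],"grip":0},{"slide":[0,0,0.03],"rot":[0,0,0],"grip":0},{"slide":[0,0,0.05],"rot":[0,0,0],"grip":0}]}}

```text
time: 47.1
ee_pos: [0.6467, -0.1916, 0.1311]
eef_rot: [0.633, 0.774, -0.001, -0.002]
ft_force: [0.7, -0.5, -0.4]
width: 0.0231
grip_force: 30.0
```

Call:
{"op": "arm_command", "data": {"steps": [{"slide":[0,0,0.05],"rot":[0,0,0],"grip":0},{"slide":[0,0,0.05],"rot":[0,0,0],"grip":0},{"slide":[-0.01,0.02,0.005],"rot":[0,0,0],"grip":0},{"slide":[-0.018,0.035,0],"rot":[0,0,0],"grip":0},{"slide":[-0.02,0.04,0],"rot":[0,0,0],"grip":0},{"slide":[-0.02,0.04,0],"rot":[0,0,0],"grip":0},{"slide":[-0.01,0.018,0],"rot":[0,0,0],"grip":0},{"slide":[0,0,0],"rot":[0,0,0],"grip":0}]}}

```text
time: 48.1
ee_pos: [0.5696, -0.0377, 0.2371]
eef_rot: [0.632, 0.775, -0.0, 0.001]
ft_force: [0.1, -0.6, -1.4]
width: 0.0232
grip_force: 30.0
```

Run:
```python
from h import *
st=sensors.read_state();print(st["ee_pos"],st["width"],st["ft_force"],st["grip_force"])
```

```text
[ 0.56956394 -0.03773261  0.2371288 ] 0.023167634855312494 [ 0.09455763 -0.57453923 -1.37075923] 29.99950031284243
```

Call:
{"op": "arm_command", "data": {"steps": [{"slide":[0,-0.0015,-0.03],"rot":[0,0,0],"grip":0},{"slide":[0,0,-0.03],"rot":[0,0,0],"grip":0},{"slide":[0,0,-0.025],"rot":[0,0,0],"grip":0},{"slide":[0,0,-0.015],"rot":[0,0,0],"grip":0},{"slide":[0,0,-0.008],"rot":[0,0,0],"grip":0},{"slide":[0,0,-0.004],"rot":[0,0,0],"grip":0},{"slide":[0,0,0],"rot":[0,0,0],"grip":0},{"slide":[0,0,0],"rot":[0,0,0],"grip":0}]}}

```text
time: 49.1
ee_pos: [0.5702, -0.0402, 0.1252]
eef_rot: [0.633, 0.774, 0.0, 0.0]
ft_force: [0.6, 0.1, -0.7]
width: 0.023
grip_force: 30.0
```

Call:
{"op": "arm_command", "data": {"steps": [{"slide":[0,0,-0.001],"rot":[0,0,0],"grip":0},{"slide":[0,0,-0.001],"rot":[0,0,0],"grip":0},{"slide":[0,0,-0.001],"rot":[0,0,0],"grip":0},{"slide":[0,0,0],"rot":[0,0,0],"grip":0},{"slide":[0,0,0],"rot":[0,0,0],"grip":0.35},{"slide":[0,0,0],"rot":[0,0,0],"grip":0.5},{"slide":[0,0,0],"rot":[0,0,0],"grip":0.5},{"slide":[0,0,0.02],"rot":[0,0,0],"grip":0.5}]}}

```text
time: 50.1
ee_pos: [0.569, -0.0403, 0.1413]
eef_rot: [0.633, 0.774, -0.001, -0.001]
ft_force: [0.7, -0.2, 0.1]
width: 0.0428
grip_force: 0.0
```

Call:
{"op": "arm_command", "data": {"steps": [{"slide":[0,0,0.05],"rot":[0,0,0],"grip":0.5},{"slide":[0,0,0.05],"rot":[0,0,0],"grip":0.7},{"slide":[-0.01,-0.04,0.04],"rot":[0,0,0],"grip":0.7},{"slide":[-0.01,-0.06,0.01],"rot":[0,0,0],"grip":0.7},{"slide":[-0.01,-0.06,0],"rot":[0,0,0],"grip":0.7},{"slide":[0,-0.06,0],"rot":[0,0,0],"grip":0.7},{"slide":[0,-0.04,0],"rot":[0,0,0],"grip":0.7},{"slide":[0,0,0],"rot":[0,0,0],"grip":0.7}]}}

```text
time: 51.1
ee_pos: [0.5389, -0.3041, 0.2921]
eef_rot: [0.635, 0.772, 0.0, 0.0]
ft_force: [-0.2, 0.3, 0.3]
width: 0.0607
grip_force: 0.0
```

Run:
```python
from h import *
import pickle
s=eyes.camera("scene");q=eyes.camera("side");pickle.dump((s,q),open("f.pkl","wb"))
psi=np.radians(9.5);c=np.array([.563,-.0025])
def P(x,y,z,f=1):
    x,y=f*x,f*y;return [c[0]+x*np.cos(psi)-y*np.sin(psi),c[1]+x*np.sin(psi)+y*np.cos(psi),z]
out=[]
for p,b,sz in((s,(225,150,385,290),(400,350)),(q,(215,160,325,275),(400,418))):
    k=5;im=cv2.cvtColor(p["pixels"][b[1]:b[3],b[0]:b[2]],cv2.COLOR_RGB2BGR);im=cv2.resize(im,None,fx=k,fy=k,interpolation=cv2.INTER_CUBIC)
    L=[[P(x,y,.175,-1) for x,y in((50,7),(50,-7),(-50,-7),(-50,7),(50,7))],[P(x,y,.075,-1) for x,y in((88,70),(88,-70),(-88,-70),(-88,70),(88,70))],[P(x,y,0) for x,y in((88,70),(88,-70),(-88,-70),(-88,70),(88,70))]]
    L=[[P(x/1000,y/1000,z,f) for x,y in pts] for pts,z,f in(
      (((50,7),(50,-7),(-50,-7),(-50,7),(50,7)),.175,-1),(((88,70),(88,-70),(-88,-70),(-88,70),(88,70)),.075,-1),(((88,70),(88,-70),(-88,-70),(-88,70),(88,70)),0,1))]
    for l,col in zip(L,((0,255,0),(0,255,255),(255,255,0))):
        pp=np.array([(np.array(proj(p,X))-b[:2]+.5)*k for X in l]).round().astype(np.int32);cv2.polylines(im,[pp],False,col,1)
    out.append(cv2.resize(im,(400,int(400*im.shape[0]/im.shape[1])),interpolation=cv2.INTER_AREA))
H=max(o.shape[0] for o in out);cv2.imwrite("pics/f.png",np.hstack([cv2.copyMakeBorder(o,0,H-o.shape[0],0,0,0) for o in out]))
```

```text
(no output)
```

View pics/f.png

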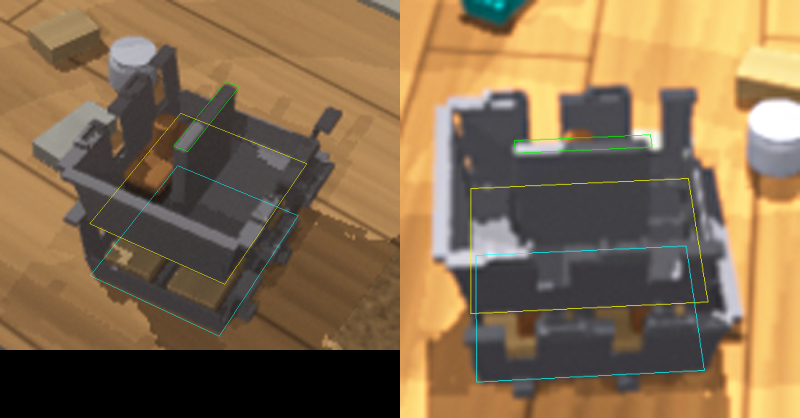

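The final view shows the overlay of a level, seated tote lying on the handle in both pictures. The knob of the brush shows behind the board at (165,125), with the brush standing on the compartment floor. I hand it in.

```bash
python3 -c "
from bench import order
print(order.close_job())"
```

```text
the job is handed in; nothing more can be done
None
```

The job is handed in, with no verdict returned: all four blocks are in the lower tote's pockets, the upper tote is turned half a turn and stacked (the last pictures show it level and at seated height), and the brush stands bristles down in one of its compartments.

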